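# Pack the bench-block box and close it

## Task

Pack the grey box at the jeweller's bench, in this order: lay the rubber block flat in the wide compartment, set the steel bench block squarely centred on top of the rubber, stand the wooden doming block in the narrow compartment, and last lay the lid squarely on the box so that it rests flat on the rim all round with nothing standing proud beneath it. Set every piece down gently rather than dropping it, finish with everything released and at rest, and leave the file, lighter and jar where they lie.

Things in the scene. Friction and masses are not known exactly. Their poses are not given: they have to be found in the camera images.
- box: Grey open box fixed to the bench, 138 (x) x 168 (y) x 52 high, any yaw; floor 6 thick, outer walls 8. A divider along its x axis, 6 thick and rim-high, leaves two compartments 122 long (x) and 46 deep: the wide one 84 across, centred at own (x, y) = (0, -34), the narrow one 62 across, centred at own (0, +45). Origin: centre of the underside, z up.
- rubber_block: Black square rubber block 64 x 64 x 24 high, 0.12 kg, the broadest block; lies flat. Origin: centre of the underside, x and y along its sides.
- steel_block: Bare steel bench block, a flat square 52 x 52 x 18 high, 0.4 kg; lies flat. Origin: centre of the underside, x and y along its sides.
- doming_block: Light wooden doming block, a 42 mm cube with dark round hollows on its top and sides, 0.07 kg. Origin: centre of the underside, x and y along its sides.
- lid: Loose flat plywood lid 148 (x) x 178 (y) x 8, 0.2 kg, lying on the bench at any yaw. At its centre a dark wooden bar handle, 18 wide (x), 90 long (y), from 8 to 32 above the underside. Origin: centre of the underside. Its y axis goes along the box's y axis, either way round; it then overhangs the box by 5 all round.
- file: Bystander: flat hand file, wooden handle and dark blade, 216 long, lying beyond the blocks. Leave it alone.
- lighter: Bystander: blue pocket lighter 78 x 24 x 12, lying flat. Leave it alone.
- jar: Bystander: small glass jar with a lid, 56 in diameter, 60 high. Leave it alone.

How it is judged:
By the outcome, as a careful person would: the job done as asked, in the order asked, and still so for the second after the job is handed in, with the robot touching nothing.
It also fails if it takes over 120 s, if anything falls off the work surface, if the arm or the gripper's body presses on something with over 40 N, if the wrist force passes 120 N, or if a joint passes its speed limit or range.

## Robot

A 7-joint arm with a two-finger parallel gripper is mounted at the origin on the work surface. World frame = base frame: x ahead of the robot, y to its left, z up, the work surface at z = 0. Lengths are in m, angles in rad, forces in N, time in s.
With the tool pointing down it reaches from about 0.425 to 0.925 m from the base axis. Payload 6.8 kg.
Tool frame: the origin (TCP) lies midway between the tips of the shut fingers; the grasp point (between the pads) lies 19 mm behind it; y points along the fingers, z is the direction in which the jaws open and shut, and the axes are right-handed (so a half turn about y gives the same grasp; the last joint's range is limited). The gripper opens to 85 mm and grips with 20 to 120 N. Pads are 22 mm wide; open, the fingers measure 114 mm over their backs; the gripper's body (76 mm by 85 mm) begins 54 mm behind the grasp point. The pads swing forward as they close: fully open they stand 13 mm farther back than shut.
Start: joints at [1.215, 0.477, 0.022, 1.555, -0.011, 1.109, -0.083], TCP at [0.166, -0.654, 0.231] pointing down, gripper open.
Joint ranges: [-2.96, 2.96], [-0.34, 2.1], [-1.41, 1.46], [0.24, 2.44], [-1.37, 4.51], [0.17, 1.92], [-2.96, 2.96]. Speed limits (rad/s): [2.39, 2.39, 3.14, 3.14, 3.14, 3.14, 3.14].

## Interface

Orientations are given as a unit quaternion [w, x, y, z].
In Python, from station import bot gives the robot as it stands. The module is installed in compiled form; this text tells all that it offers.
- The arm moves only by the shell command python3 -m crank 'ROWS' [FORCE]. ROWS is JSON, a list of rows, each an object with "linear": the shift along the tool's x, y, z in m, a list of three; "dr": the turn, a rotation vector about the tool's x, y, z in degrees, a list of three; "hand": the gripper command: -1 is shut, 1 is fully open, values between are in proportion. A call has 1 to 10 rows; each row is the pose to reach, as a shift and turn from the pose commanded when the call began, along the tool's axes at that moment; what a row does not reach only later rows make up. A row lasts 1/12 s, in which the tool goes at most 41.7 mm and 7.16 degrees, less where a joint would pass 70% of its speed; a pose out of reach is approached as far as the arm can. A call with a gripper value outside its range is refused whole. The fingers move at their own pace and stop on an object; FORCE is the grip in N (left out, the last holds). Time passes only in rows, so rows that repeat a pose let the fingers close. It gives the time, the measured TCP pose, the force and the opening at its end, in the units of the state.
- bot.get_obs(): the state, without advancing time (a new reading comes with each control period).
- bot.read_camera(name): name is "scene" or "top" or "wrist"; returns the picture (480x640x3 uint8, blue, green, red); there is no depth.
- bot.camera_params(name): a dict with "K" (3x3 intrinsics, pixels), "R" (3x3) and "t" (3): a world point X has camera coordinates R X + t; the wrist camera has in their place "hand_eye" (4x4, takes a point from camera to tool coordinates, whose origin is the TCP and whose axes are the tool frame's). Camera axes: x right, y down, z forward; pixel columns grow to the right and rows downward; lengths in m; the calibration is good to about 2 mm. A picture is of the moment at which its call begins: read the wrist's pose just before it. camera_params takes no time and is no camera call.
- bot.hand_in(): hands the job in, once; it reports no verdict.
Trained networks look in the newest picture that a camera, given by its name, has taken for a name from the list of things; names that differ only in an ending like _2 or _b are one class to them, and where a whole thing is asked for, a point or a joint stands for the part that bears it (a point fixed in the world has none). Each returns a list of dicts, best first, with "score" (0 to 1); they miss things now and then, are a little off and sometimes report something else, mostly with a low value. They report only what shows in the picture. A call takes as long as a camera call.
- bot.search_frame(camera, target): "extent" ([left, top, right, bottom] in pixels, round what is visible of it).
- bot.cut_out(camera, target): "pixels" (480x640 bool, what is visible of it) and "extent" ([left, top, right, bottom] in pixels, round what is visible of it).
- bot.place_of(camera, target): "xy" ([column, row] in pixels: a listed point, or the origin of a listed thing).
The state is a dict: "t": time; "q": joint angles; "joint_vel": joint speeds; "joint_torque": joint torques, N m; "eef_pos": TCP position; "tool_rot": TCP orientation; "contact_force": force on the tool from outside, world axes, zero at the start; "torque": the same for the moment, N m; "gripper_width": opening from 0.0 (shut) to 1.0 (fully open).
Only numpy, scipy, OpenCV 4.12 (cv2) and the standard library are available. Lean on these libraries where they do the work, as an engineer would, in place of code of your own. Each camera call takes 0.05 s, during which the arm holds its last target. There are 200 camera calls.

## Working session

There is one attempt and no reset: what is moved stays moved. The work goes in short steps, Python scripts to look and compute and a shell command to move; the robot and the scene stay as the last step left them, time stands still between calls to the robot, and variables do not carry over. Pictures are saved under pics/ and viewed, about 12 in all and at most 16, crops included, and the job is handed in when it is done.

```bash
mkdir -p pics; python3 - <<'E'
from station import bot
import cv2,numpy as np
o=bot.get_obs();print({k:np.round(v,3).tolist() for k,v in o.items()})
for c in ("top","scene"):
    im=bot.read_camera(c);cv2.imwrite(f"pics/{c}0.png",im)
    p=bot.camera_params(c);print(c,{k:np.round(v,4).tolist() for k,v in p.items()})
    for n in "box rubber_block steel_block doming_block lid file lighter jar".split():
        print(n,[(round(d["score"],2),np.round(d["extent"]).tolist()) for d in bot.search_frame(c,n)[:2]],[(round(d["score"],2),np.round(d["xy"],1).tolist()) for d in bot.place_of(c,n)[:2]])
print(np.round(bot.camera_params("wrist")["hand_eye"],4).tolist())
E
```

```text
{'t': 0.0, 'q': [1.215, 0.478, 0.022, 1.556, -0.011, 1.109, -0.083], 'joint_vel': [-0.001, -0.001, -0.001, -0.001, 0.0, 0.001, -0.001], 'joint_torque': [0.0, -59.645, 1.608, -28.119, 0.012, 0.009, -0.0], 'eef_pos': [0.165, -0.654, 0.23], 'tool_rot': [0.087, -0.088, 0.702, -0.701], 'contact_force': [0.203, -0.625, -0.717], 'torque': [0.004, 0.016, 0.002], 'gripper_width': 1.0}
top {'K': [[501.0559, 0.0, 329.9347], [0.0, 501.0559, 237.0703], [0.0, 0.0, 1.0]], 'R': [[-0.0092, -0.9997, -0.0224], [-0.9937, 0.0116, -0.1113], [0.1116, 0.0213, -0.9935]], 't': [0.0262, 0.6286, 0.9777]}
box [] [(0.81, [480.7, 275.0]), (0.58, [345.1, 155.9])]
rubber_block [(0.79, [313.0, 310.0, 352.0, 343.0])] [(0.8, [331.4, 323.1])]
steel_block [(0.64, [312.0, 206.0, 343.0, 236.0])] [(0.61, [328.7, 220.7])]
doming_block [(0.9, [337.0, 252.0, 360.0, 274.0])] []
lid [(0.91, [131.0, 268.0, 225.0, 352.0])] [(0.67, [177.5, 309.9])]
file [(0.63, [342.0, 105.0, 349.0, 208.0]), (0.28, [433.0, 224.0, 538.0, 328.0])] [(0.77, [343.9, 153.9])]
lighter [(0.95, [441.0, 155.0, 472.0, 188.0]), (0.49, [130.0, 266.0, 224.0, 356
[... 305 characters left out ...]
box [(0.66, [143.0, 209.0, 234.0, 277.0])] [(0.73, [191.2, 252.2])]
rubber_block [(0.85, [293.0, 193.0, 328.0, 216.0])] [(0.96, [310.5, 209.4])]
steel_block [(0.66, [323.0, 242.0, 355.0, 270.0])] [(0.9, [337.2, 258.9])]
doming_block [(0.76, [298.0, 218.0, 318.0, 243.0])] [(0.66, [306.2, 238.1])]
lid [(0.74, [385.0, 179.0, 472.0, 222.0])] [(0.76, [429.3, 200.5])]
file [(0.68, [330.0, 270.0, 364.0, 346.0])] [(0.6, [344.6, 305.2])]
lighter [(0.74, [197.0, 300.0, 236.0, 325.0])] [(0.75, [216.3, 315.3])]
jar [(0.82, [430.0, 242.0, 458.0, 285.0])] [(0.84, [445.4, 270.0])]
[[-0.0004, 0.9485, 0.3168, -0.0823], [0.0006, -0.3168, 0.9485, -0.1414], [1.0, 0.0005, -0.0004, -0.0007], [0.0, 0.0, 0.0, 1.0]]
```

View pics/top0.png

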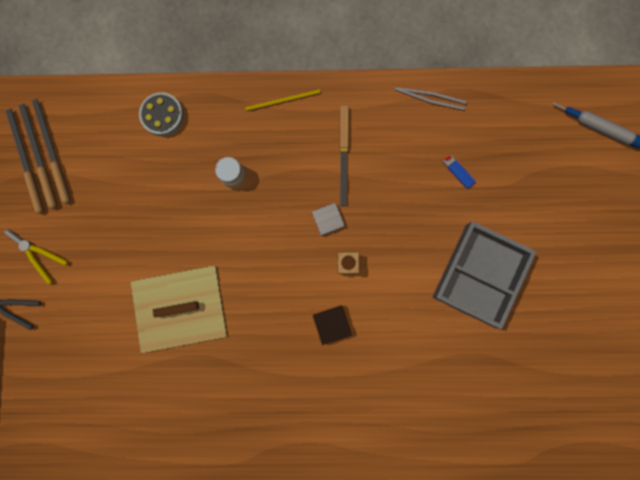

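View pics/scene0.png

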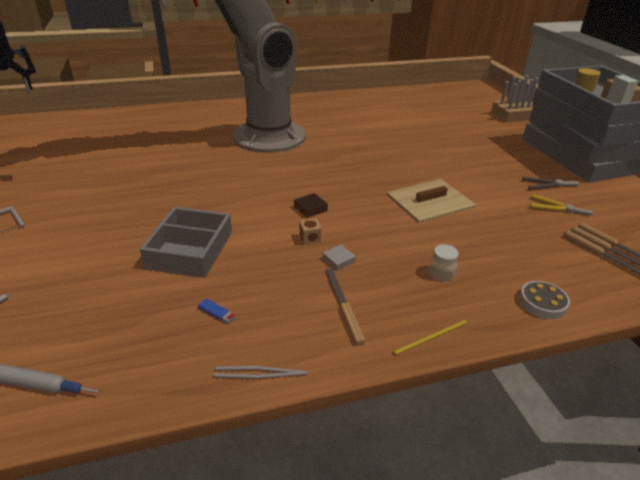

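Both views show the box at top-view pixel (485,275), with its wide compartment on the upper side. The rubber is at (332,324), doming block (348,263), steel (328,220), lid (178,310) with its handle near-horizontal. Next I fit poses to the masks.

```bash
cat > h.py <<'E'
from station import bot
import cv2,numpy as np
from scipy.spatial.transform import Rotation as Rn
from scipy.optimize import minimize
D=dict(box=(.138,.168,.052),rubber_block=(.064,.064,.024),steel_block=(.052,.052,.018),doming_block=(.042,.042,.042),lid=(.148,.178,.008),handle=(.018,.09,.032))
def tool():
    o=bot.get_obs();q=np.array(o["tool_rot"]);return np.array(o["eef_pos"]),Rn.from_quat(q[[1,2,3,0]])
def cam(c):
    if c!="wrist":
        p=bot.camera_params(c);return np.array(p["K"]),np.array(p["R"]),np.array(p["t"])
    p=bot.camera_params(c);H=np.array(p["hand_eye"]);e,r=tool();T=np.eye(4);T[:3,:3]=r.as_matrix();T[:3,3]=e
    M=np.linalg.inv(T@H);return np.array(p["K"]),M[:3,:3],M[:3,3]
def proj(C,X):
    K,R,t=C;v=(R@np.atleast_2d(X).T).T+t;u=(K@v.T).T;return u[:,:2]/u[:,2:]
def back(C,uv,z):
    K,R,t=C;d=R.T@np.linalg.inv(K)@[uv[0],uv[1],1];o=-R.T@t;return o+d*(z-o[2])/d[2]
def corners(n,p,z0=0):
    a,b,h=D[n];X=np.array([[i*a/2,j*b/2,k*h] for i in(-1,1) for j in(-1,1) for k in(0,1)])
    return Rn.from_euler("z",p[2]).apply(X)+[p[0],p[1],z0]
def hull(n,p,C,z0=0): return cv2.convexHull(proj(C,corners(n,p,z0)).astype(np.float32))
def fit(n,views,p0,z0=0):
    """views: (cam, mask). maximise silhouette agreement"""
    V=[]
    for C,m in views:
        V.append((C,cv2.convexHull(np.argwhere(m)[:,::-1].astype(np.float32)),m))
    def cost(p):
        s=0
        for C,_,m in V:
            c=hull(n,p,C,z0);im=np.zeros((480,640),np.uint8)
            cv2.fillConvexPoly(im,np.round(c*256).astype(np.int32),255,cv2.LINE_AA,8)
            f=im/255.;s+=np.abs(f-m).sum()/m.sum()
        return s/len(V)
    best=None
    for dy in (0,.3,.6,.9,1.2) if len(p0)<3 else (0,):
        q=list(p0[:2])+[p0[2] if len(p0)>2 else dy]
        S=np.array([q]+[[q[0]+.01,q[1],q[2]],[q[0],q[1]+.01,q[2]],[q[0],q[1],q[2]+.2]])
        r=minimize(cost,q,method="Nelder-Mead",options=dict(initial_simplex=S,xatol=1e-4,fatol=1e-5,maxiter=200))
        if best is None or r.fun<best.fun: best=r
    return best.x,best.fun
def mask(c,n):
    L=bot.cut_out(c,n);return (L[0]["pixels"],L[0]["score"]) if L else (None,0)
def go(x,y,z,a):
    """shift (mm, tool axes) and turn (deg) to TCP x,y,z, jaws along heading a (mod pi), pointing down"""
    e,r=tool();B=[]
    for k in (0,np.pi):
        g=np.c_[[np.sin(a+k),-np.cos(a+k),0],[0,0,-1],[np.cos(a+k),np.sin(a+k),0]]
        B.append((r.inv()*Rn.from_matrix(g)).as_rotvec(degrees=True))
    B.sort(key=np.linalg.norm)
    print("lin mm",np.round(r.inv().apply(np.array([x,y,z])-e)*1e3,1),"dr",np.round(B[0],1),"alt",np.round(B[1],1))
E
python3 - <<'E'
from h import *
z=dict(box=.03,rubber_block=.012,steel_block=.009,doming_block=.02,lid=.004)
C={c:cam(c) for c in("top","scene")}
for c in C: bot.read_camera(c)
for n in z:
    ms={}
    for c in C:
        m,s=mask(c,n)
        if m is not None: ms[c]=m; print(n,c,round(s,2),int(m.sum()))
    for sel in (list(ms)+["both"]):
        vs=[(C[c],ms[c]) for c in (ms if sel=="both" else [sel])]
        c0,m0=vs[0];p0=back(c0,np.argwhere(m0).mean(0)[::-1],z[n])[:2]
        p,f=fit(n,vs,p0);print("  ",sel,np.round(p,4),"deg",round(np.degrees(p[2]),1),round(f,3))
print(tool()[1].as_matrix().round(3).tolist()); print(bot.get_obs()["eef_pos"])
E
```

```text
box top 0.59 6461
box scene 0.7 4494
   top [ 0.5497 -0.2849  1.105 ] deg 63.3 0.053
   scene [ 0.5483 -0.2869  1.1401] deg 65.3 0.075
   both [ 0.5493 -0.2856  1.1209] deg 64.2 0.066
rubber_block top 0.82 1007
rubber_block scene 0.71 586
   top [0.4523 0.0187 0.3179] deg 18.2 0.123
   scene [0.4505 0.0162 0.1764] deg 10.1 0.164
   both [0.452  0.018  0.2705] deg 15.5 0.152
steel_block top 0.69 614
steel_block scene 0.98 524
   top [0.6686 0.0257 0.3436] deg 19.7 0.176
   scene [0.6679 0.0234 0.285 ] deg 16.3 0.19
   both [0.668  0.0249 0.3571] deg 20.5 0.187
doming_block top 0.97 485
doming_block scene 0.76 458
   top [ 0.5747 -0.0146 -0.0412] deg -2.4 0.099
   scene [ 0.5739 -0.0157  1.373 ] deg 78.7 0.217
   both [ 0.5746 -0.015   1.4621] deg 83.8 0.178
lid top 0.6 6246
lid scene 0.62 2139
   top [0.4865 0.3362 0.1747] deg 10.0 0.046
   scene [0.4831 0.3355 0.1777] deg 10.2 0.098
   both [0.4862 0.3356 0.1807] deg 10.4 0.075
[[-0.969, -0.0, 0.245], [-0.245, 0.0, -0.969], [0.0, -1.0, -0.0]]
[ 0.16552466 -0.65438699  0.23128351]
```

```bash
python3 -c "
from h import *
go(.60,-.275,.30,np.radians(-76)); go(.61,.02,.30,np.radians(-76))"
```

```text
lin mm [-514.2  -68.7 -261.3] dr [0.  0.2 0. ] alt [   0.  -179.8   -0. ]
lin mm [-596.3  -68.7 -544.8] dr [0.  0.2 0. ] alt [   0.  -179.8   -0. ]
```

```bash
python3 -m crank '[{"linear":[-0.03,-0.04,-0.02],"dr":[0,0,0],"hand":1},{"linear":[-0.06,-0.07,-0.03],"dr":[0,0,0],"hand":1},{"linear":[-0.1,-0.07,-0.05],"dr":[0,0,0],"hand":1},{"linear":[-0.135,-0.07,-0.07],"dr":[0,0,0],"hand":1},{"linear":[-0.17,-0.07,-0.09],"dr":[0,0,0],"hand":1},{"linear":[-0.205,-0.07,-0.11],"dr":[0,0,0],"hand":1},{"linear":[-0.24,-0.07,-0.125],"dr":[0,0,0],"hand":1},{"linear":[-0.275,-0.07,-0.14],"dr":[0,0,0],"hand":1},{"linear":[-0.31,-0.07,-0.155],"dr":[0,0,0],"hand":1},{"linear":[-0.33,-0.07,-0.165],"dr":[0,0,0],"hand":1}]'
python3 -m crank '[{"linear":[-0.03,0,-0.015],"dr":[0,0,0],"hand":1},{"linear":[-0.065,0,-0.03],"dr":[0,0,0],"hand":1},{"linear":[-0.1,0,-0.05],"dr":[0,0,0],"hand":1},{"linear":[-0.135,0,-0.07],"dr":[0,0,0],"hand":1},{"linear":[-0.165,0,-0.085],"dr":[0,0,0],"hand":1},{"linear":[-0.185,0,-0.095],"dr":[0,0,0],"hand":1},{"linear":[-0.185,0,-0.095],"dr":[0,0,0],"hand":1},{"linear":[-0.185,0,-0.095],"dr":[0,0,0],"hand":1}]'
python3 - <<'E'
from h import *
C=cam("wrist");im=bot.read_camera("wrist");m,s=mask("wrist","box");print(s,m.sum())
p,f=fit("box",[(C,m)],[.5495,-.285,1.11]);print(p,np.degrees(p[2]),f)
cv2.polylines(im,[hull("box",p,C).astype(int)],True,(0,255,0),1)
cv2.imwrite("pics/w1.png",im);go(.61,.02,.30,np.radians(-76))
E
```

```text
t: 3.13
eef_pos: [0.4495, -0.409, 0.3016]
tool_rot: [0.09, -0.089, 0.702, -0.701]
contact_force: [0.8, 1.2, -0.0]
gripper_width: 1.004
t: 3.8
eef_pos: [0.602, -0.2744, 0.301]
tool_rot: [0.088, -0.089, 0.702, -0.701]
contact_force: [0.5, -1.8, 0.4]
gripper_width: 0.997
0.73 21681
[ 0.55048197 -0.28421706  1.10393811] 63.250994393971055 0.031870861900407964
lin mm [ -82.     0.9 -286. ] dr [-0.   0.1  0.1] alt [ 1.000e-01 -1.799e+02  1.000e-01]
```

View pics/w1.png

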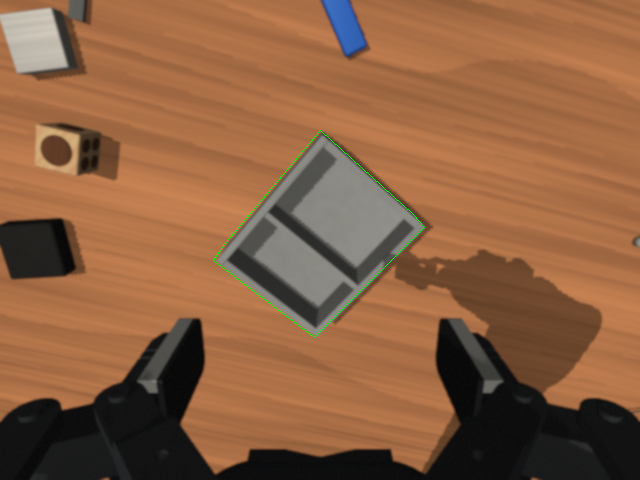

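The fit outline hugs the box (corners at (322,131), (425,227), (315,337), (214,262)), and the wide compartment is on the upper-right as expected. Now the blocks.

```bash
python3 -m crank '[{"linear":[-0.01,0,-0.035],"dr":[0,0,0],"hand":1},{"linear":[-0.02,0,-0.07],"dr":[0,0,0],"hand":1},{"linear":[-0.03,0,-0.105],"dr":[0,0,0],"hand":1},{"linear":[-0.04,0,-0.14],"dr":[0,0,0],"hand":1},{"linear":[-0.05,0,-0.175],"dr":[0,0,0],"hand":1},{"linear":[-0.06,0,-0.21],"dr":[0,0,0],"hand":1},{"linear":[-0.07,0,-0.245],"dr":[0,0,0],"hand":1},{"linear":[-0.08,0,-0.27],"dr":[0,0,0],"hand":1},{"linear":[-0.082,0,-0.286],"dr":[0,0,0],"hand":1},{"linear":[-0.082,0,-0.286],"dr":[0,0,0],"hand":1}]'
python3 - <<'E'
from h import *
C=cam("wrist");im=bot.read_camera("wrist")
for n,p0 in dict(rubber_block=[.452,.018,.3],steel_block=[.668,.025,.35],doming_block=[.5747,-.0146,-.04]).items():
    m,s=mask("wrist",n)
    if m is None: print(n,None);continue
    p,f=fit(n,[(C,m)],p0);print(n,s,m.sum(),p.round(4),np.degrees(p[2]).round(1),f)
    cv2.polylines(im,[hull(n,p,C).astype(int)],True,(0,255,0),1)
cv2.imwrite("pics/w2.png",im)
E
```

```text
t: 4.73
eef_pos: [0.6097, 0.0248, 0.3017]
tool_rot: [0.089, -0.089, 0.702, -0.701]
contact_force: [-0.1, 0.7, 0.3]
gripper_width: 1.0
rubber_block 0.69 2985 [0.4531 0.0187 0.2492] 14.3 0.11758925345682661
steel_block None
doming_block 0.83 2019 [ 0.577  -0.0142  0.0202] 1.2 0.07263351105672582
```

View pics/w2.png

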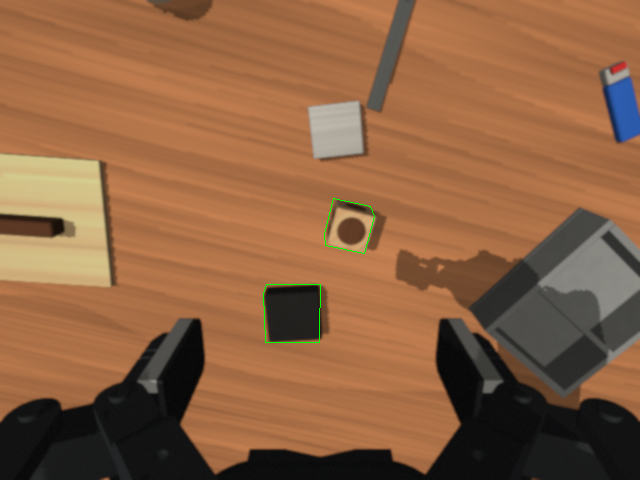

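The picture shows the rubber at (293,314), doming block at (350,227), steel at (337,130) and file tip at (376,108). The rubber mask fit looks rotated by a few degrees, so I refine it with colour masks.

```bash
cat >> h.py <<'E'
def cmask(im,n,C,p,r=25):
    """colour mask in a window round the expected silhouette"""
    x,y,w,h=cv2.boundingRect(hull(n,p,C));hsv=cv2.cvtColor(im,cv2.COLOR_BGR2HSV).astype(int);g=im.max(2)
    m={"rubber_block":g<48,"steel_block":(hsv[...,1]<60)&(g>70)}[n]
    w_=np.zeros_like(m);w_[max(0,y-r):y+h+r,max(0,x-r):x+w+r]=1
    k,l,st,_=cv2.connectedComponentsWithStats((m&w_).astype(np.uint8));return l==1+st[1:,4].argmax()
E
python3 - <<'E'
from h import *
C=cam("wrist");im=bot.read_camera("wrist")
for n,p0 in dict(rubber_block=[.4525,.0187,.3],steel_block=[.668,.025,.35]).items():
    m=cmask(im,n,C,p0);p,f=fit(n,[(C,m)],p0);print(n,m.sum(),p.round(4),np.degrees(p[2]).round(1),f)
    cv2.polylines(im,[hull(n,p,C).astype(int)],True,(0,255,0),1)
cv2.imwrite("pics/w3.png",cv2.resize(im[80:360,220:420],None,fx=2,fy=2))
a=p
go(.4525,.019,.12,np.radians(-73))
E
```

```text
rubber_block 2744 [0.4529 0.0178 0.2226] 12.8 0.2160549934259418
steel_block 2678 [0.6691 0.0254 0.3803] 21.8 0.07861148940532149
lin mm [153.1 181.3 -39. ] dr [-0.1 -3.   0. ] alt [-0.00e+00  1.77e+02 -1.00e-01]
```

View pics/w3.png

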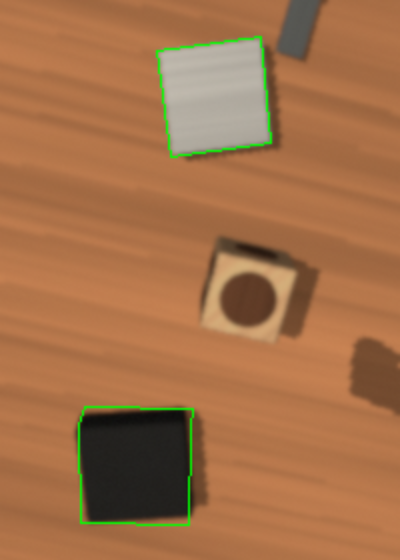

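```bash
python3 -m crank '[{"linear":[0.03,0.02,-0.005],"dr":[0,-2,0],"hand":1},{"linear":[0.06,0.04,-0.01],"dr":[0,-5,0],"hand":1},{"linear":[0.09,0.065,-0.02],"dr":[0,-5,0],"hand":1},{"linear":[0.12,0.09,-0.03],"dr":[0,-5,0],"hand":1},{"linear":[0.14,0.115,-0.035],"dr":[0,-5,0],"hand":1},{"linear":[0.153,0.14,-0.039],"dr":[0,-5,0],"hand":1},{"linear":[0.153,0.165,-0.039],"dr":[0,-5,0],"hand":1},{"linear":[0.153,0.165,-0.039],"dr":[0,-5,0],"hand":1}]'
python3 - <<'E'
from h import *
C=cam("wrist");im=bot.read_camera("wrist");n="rubber_block"
m,s=mask("wrist",n);m2=cmask(im,n,C,[.4527,.0185,.33])
for mm in (m,m2):
  if mm is None: continue
  for y in (.2,.33,.45):
    p,f=fit(n,[(C,mm)],[.4527,.0185,y]);print(mm.sum(),p.round(4),np.degrees(p[2]).round(1),f)
  cv2.polylines(im,[hull(n,p,C).astype(int)],True,(0,255,0) if mm is m else (0,0,255),1)
cv2.imwrite("pics/w4.png",im)
E
```

```text
t: 5.65
eef_pos: [0.449, 0.0195, 0.1329]
tool_rot: [-0.115, 0.12, -0.697, 0.697]
contact_force: [0.2, -0.2, -0.7]
gripper_width: 0.994
9644 [0.4528 0.0193 0.311 ] 17.8 0.07097169021071723
9644 [0.4529 0.019  0.3113] 17.8 0.07106765559811647
9644 [0.4525 0.0195 0.3173] 18.2 0.07104366425126667
9042 [0.4523 0.0176 0.2986] 17.1 0.1398011892215413
9042 [0.4521 0.0191 0.3109] 17.8 0.14044003799263566
9042 [0.4524 0.0182 0.3107] 17.8 0.14049338381669857
```

View pics/w4.png

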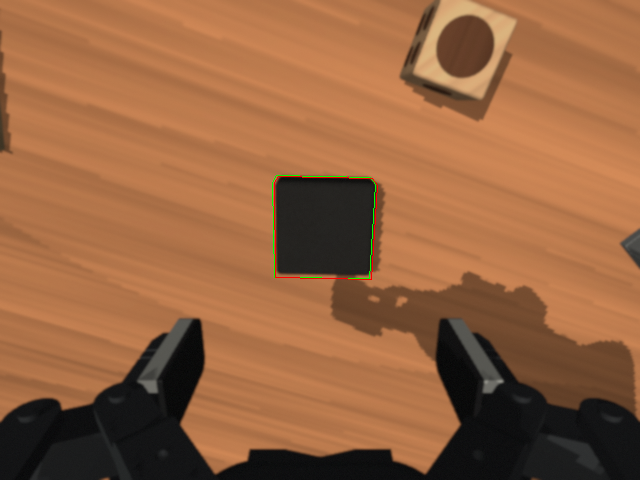

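Fit is good (rubber at pixel 325,227): (0.4526, 0.0191), 17.9°.

```bash
python3 -c "
from h import *
go(.4526,.0191,-.002,np.radians(-72.1))"
```

```text
lin mm [  0.5 138.5   1.4] dr [0.  1.2 0.1] alt [ 1.000e-01 -1.788e+02 -0.000e+00]
```

```bash
python3 -m crank '[{"linear":[0.0005,0.03,0.001],"dr":[0,1.2,0],"hand":1},{"linear":[0.0005,0.06,0.001],"dr":[0,1.2,0],"hand":1},{"linear":[0.0005,0.09,0.001],"dr":[0,1.2,0],"hand":1},{"linear":[0.0005,0.11,0.001],"dr":[0,1.2,0],"hand":1},{"linear":[0.0005,0.11,0.001],"dr":[0,1.2,0],"hand":1},{"linear":[0.0005,0.11,0.001],"dr":[0,1.2,0],"hand":1}]'
python3 -c "
from h import *
for i in range(3): go(.4526,.0191,-.002,np.radians(-72.1)); bot.read_camera('top')"
```

```text
t: 6.25
eef_pos: [0.4537, 0.0203, 0.027]
tool_rot: [-0.11, 0.11, -0.698, 0.699]
contact_force: [-0.4, 0.8, 0.8]
gripper_width: 1.002
lin mm [ 1.4 29.   0.8] dr [-0.  0. -0.] alt [  -0. -180.    0.]
lin mm [ 2.1 29.8  0.8] dr [-0.   0.1 -0.1] alt [-2.000e-01 -1.799e+02  1.000e-01]
lin mm [ 2.3 30.1  0.8] dr [-0.   0.1 -0.2] alt [-3.000e-01 -1.799e+02  1.000e-01]
```

```bash
python3 -m crank '[{"linear":[0.001,0.015,0],"dr":[0,0,0],"hand":1},{"linear":[0.001,0.025,0],"dr":[0,0,0],"hand":1},{"linear":[0.001,0.029,0],"dr":[0,0,0],"hand":1},{"linear":[0.001,0.029,0],"dr":[0,0,0],"hand":0.6},{"linear":[0.001,0.029,0],"dr":[0,0,0],"hand":-1},{"linear":[0.001,0.029,0],"dr":[0,0,0],"hand":-1},{"linear":[0.001,0.029,0],"dr":[0,0,0],"hand":-1},{"linear":[0.001,0.029,0],"dr":[0,0,0],"hand":-1},{"linear":[0.001,0.029,0],"dr":[0,0,0],"hand":-1},{"linear":[0.001,0.029,0],"dr":[0,0,0],"hand":-1}]' 40
python3 -m crank '[{"linear":[0,0,0],"dr":[0,0,0],"hand":-1},{"linear":[0,-0.03,0],"dr":[0,0,0],"hand":-1},{"linear":[0,-0.07,0],"dr":[0,0,0],"hand":-1},{"linear":[0,-0.1,0],"dr":[0,0,0],"hand":-1},{"linear":[0,-0.13,0],"dr":[0,0,0],"hand":-1},{"linear":[0,-0.15,0],"dr":[0,0,0],"hand":-1}]'
python3 -c "
from h import *
C=cam('wrist');im=bot.read_camera('wrist');cv2.imwrite('pics/w5.png',im)
p=Rn.from_euler('z',1.104).apply([0,-.034,0])+[.5504,-.2843,0];print(p)
go(p[0],p[1],.15,1.104)"
```

```text
t: 7.23
eef_pos: [0.4518, 0.0202, -0.0021]
tool_rot: [-0.111, 0.11, -0.698, 0.698]
contact_force: [-1.3, 0.2, 6.3]
gripper_width: 0.741
t: 7.73
eef_pos: [0.4522, 0.0204, 0.1501]
tool_rot: [-0.112, 0.11, -0.698, 0.698]
contact_force: [1.2, 0.5, -0.9]
gripper_width: 0.741
[ 0.5807625  -0.29960094  0.        ]
lin mm [-21.5   3.6 343.7] dr [ 0.1 44.7 -0.4] alt [-6.000e-01 -1.353e+02 -1.000e-01]
```

View pics/w5.png

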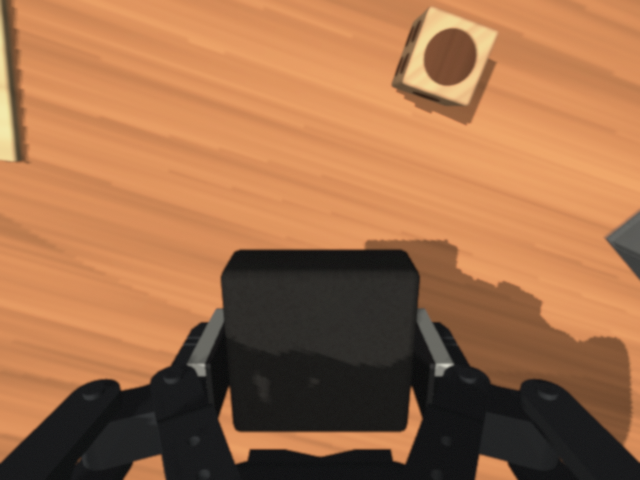

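Rubber is held, centred and level between the pads (around pixel 320,340).

```bash
python3 -m crank '[{"linear":[-0.001,0,0.025],"dr":[0,3,0],"hand":-1},{"linear":[-0.003,0,0.06],"dr":[0,8,0],"hand":-1},{"linear":[-0.006,0,0.1],"dr":[0,14,0],"hand":-1},{"linear":[-0.009,0,0.14],"dr":[0,20,0],"hand":-1},{"linear":[-0.012,0,0.18],"dr":[0,26,0],"hand":-1},{"linear":[-0.014,0,0.22],"dr":[0,32,0],"hand":-1},{"linear":[-0.016,0,0.26],"dr":[0,37,0],"hand":-1},{"linear":[-0.018,0,0.3],"dr":[0,42,0],"hand":-1},{"linear":[-0.0205,0,0.33],"dr":[0,44.7,0],"hand":-1},{"linear":[-0.0215,0,0.343],"dr":[0,44.7,0],"hand":-1}]'
python3 -m crank '[{"linear":[0,0,0],"dr":[0,0,0],"hand":-1},{"linear":[0,0,0],"dr":[0,0,0],"hand":-1}]'
python3 - <<'E'
from h import *
C=cam("wrist");im=bot.read_camera("wrist");cv2.imwrite("pics/w6.png",im)
p=Rn.from_euler('z',1.104).apply([0,-.034,0])+[.5504,-.2843,0]
go(p[0],p[1],.07,1.104)
m,s=mask("wrist","rubber_block")
if m is not None:
    e,r=tool();q,f=fit("rubber_block",[(C,m)],[e[0],e[1],1.104],e[2]+.002);print(q.round(4),np.degrees(q[2]),f,"held offset own",Rn.from_euler('z',-1.104).apply([q[0]-e[0],q[1]-e[1],0]).round(4))
    go(p[0]-(q[0]-e[0]),p[1]-(q[1]-e[1]),.07,1.104)
m,s=mask("wrist","box");print(s)
E
```

```text
t: 8.62
eef_pos: [0.5779, -0.3049, 0.1467]
tool_rot: [0.166, -0.166, -0.686, 0.688]
contact_force: [-0.0, 0.6, -1.7]
gripper_width: 0.736
t: 8.78
eef_pos: [0.5773, -0.2994, 0.1464]
tool_rot: [-0.164, 0.163, 0.688, -0.688]
contact_force: [-0.3, -0.2, -1.4]
gripper_width: 0.741
lin mm [-3.9 76.5 -0. ] dr [0.  0.1 0.1] alt [ 2.000e-01 -1.799e+02 -1.000e-01]
[ 0.5778 -0.2981  1.1114] 63.67912197600327 0.10434409765320724 held offset own [-0.0005 -0.0006  0.    ]
lin mm [-3.5 76.7  0.1] dr [0.1 0.2 0.1] alt [ 1.000e-01 -1.798e+02 -1.000e-01]
0.63
```

View pics/w6.png

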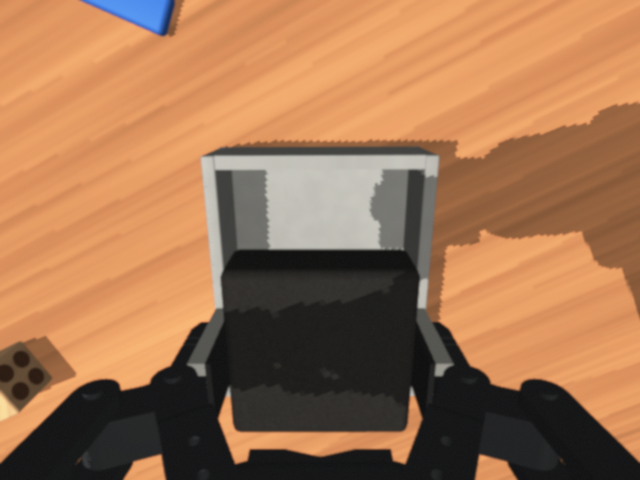

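The box is squarely aligned beneath (walls parallel to image axes, x 205–435). Descending.

```bash
python3 -m crank '[{"linear":[-0.0035,0.02,0],"dr":[0,0,0],"hand":-1},{"linear":[-0.0035,0.05,0],"dr":[0,0,0],"hand":-1},{"linear":[-0.0035,0.08,0],"dr":[0,0,0],"hand":-1},{"linear":[-0.0035,0.105,0],"dr":[0,0,0],"hand":-1},{"linear":[-0.0035,0.125,0],"dr":[0,0,0],"hand":-1},{"linear":[-0.0035,0.134,0],"dr":[0,0,0],"hand":-1},{"linear":[-0.0035,0.136,0],"dr":[0,0,0],"hand":-1},{"linear":[-0.0035,0.136,0],"dr":[0,0,0],"hand":-1}]'
python3 -m crank '[{"linear":[0,0.001,0],"dr":[0,0,0],"hand":-1},{"linear":[0,0.002,0],"dr":[0,0,0],"hand":-1},{"linear":[0,0.003,0],"dr":[0,0,0],"hand":-1},{"linear":[0,0.003,0],"dr":[0,0,0],"hand":-1}]'
```

```text
t: 9.6
eef_pos: [0.5812, -0.3002, 0.0115]
tool_rot: [-0.163, 0.163, 0.688, -0.688]
contact_force: [-0.8, -0.3, -0.6]
gripper_width: 0.739
t: 9.93
eef_pos: [0.5814, -0.3011, 0.0091]
tool_rot: [0.163, -0.164, -0.688, 0.688]
contact_force: [-0.3, -0.1, -0.4]
gripper_width: 0.74
```

```bash
python3 -m crank '[{"linear":[0,0.001,0],"dr":[0,0,0],"hand":-1},{"linear":[0,0.002,0],"dr":[0,0,0],"hand":-1},{"linear":[0,0.002,0],"dr":[0,0,0],"hand":-1}]'
python3 -m crank '[{"linear":[0,0.001,0],"dr":[0,0,0],"hand":-1},{"linear":[0,0.001,0],"dr":[0,0,0],"hand":-1},{"linear":[0,0.001,0],"dr":[0,0,0],"hand":-1}]'
python3 -m crank '[{"linear":[0,0.001,0],"dr":[0,0,0],"hand":-1},{"linear":[0,0.001,0],"dr":[0,0,0],"hand":-1},{"linear":[0,0.001,0],"dr":[0,0,0],"hand":-1}]'
```

```text
t: 10.18
eef_pos: [0.5809, -0.301, 0.0062]
tool_rot: [0.163, -0.163, -0.688, 0.688]
contact_force: [-0.4, -0.0, -2.1]
gripper_width: 0.741
t: 10.43
eef_pos: [0.5809, -0.3009, 0.0052]
tool_rot: [-0.163, 0.163, 0.688, -0.688]
contact_force: [1.1, 0.3, -1.2]
gripper_width: 0.74
t: 10.68
eef_pos: [0.5809, -0.3009, 0.0042]
tool_rot: [-0.163, 0.163, 0.688, -0.688]
contact_force: [-0.4, -0.5, 0.1]
gripper_width: 0.739
```

```bash
python3 -m crank '[{"linear":[0,0.001,0],"dr":[0,0,0],"hand":-1},{"linear":[0,0.001,0],"dr":[0,0,0],"hand":-1},{"linear":[0,0.001,0],"dr":[0,0,0],"hand":-1}]'
```

```text
t: 10.93
eef_pos: [0.5811, -0.301, 0.004]
tool_rot: [0.163, -0.163, -0.688, 0.688]
contact_force: [-3.7, 0.7, 6.1]
gripper_width: 0.737
```

Contact (6 N). Release and rise.

```bash
python3 -m crank '[{"linear":[0,0,0],"dr":[0,0,0],"hand":0.6},{"linear":[0,0,0],"dr":[0,0,0],"hand":0.7},{"linear":[0,0,0],"dr":[0,0,0],"hand":0.75},{"linear":[0,0,0],"dr":[0,0,0],"hand":0.75},{"linear":[0,-0.02,0],"dr":[0,0,0],"hand":0.75},{"linear":[0,-0.05,0],"dr":[0,0,0],"hand":0.75},{"linear":[0,-0.09,0],"dr":[0,0,0],"hand":1},{"linear":[0,-0.13,0],"dr":[0,0,0],"hand":1},{"linear":[0,-0.166,0],"dr":[0,0,0],"hand":1},{"linear":[0,-0.166,0],"dr":[0,0,0],"hand":1}]'
python3 - <<'E'
from h import *
C=cam("wrist");im=bot.read_camera("wrist");n="rubber_block"
m,s=mask("wrist",n)
q,f=fit(n,[(C,m)],[.581,-.2995,1.104],.006);print(s,m.sum(),q.round(4),np.degrees(q[2]),f)
m,s=mask("wrist","box");b,f=fit("box",[(C,m)],[.5504,-.2843,1.104]);print("box",b.round(4),np.degrees(b[2]),f)
print("own",Rn.from_euler('z',-b[2]).apply([q[0]-b[0],q[1]-b[1],0]).round(4))
cv2.polylines(im,[hull(n,q,C,.006).astype(int)],True,(0,255,0),1)
cv2.polylines(im,[hull("box",b,C).astype(int)],True,(0,0,255),1)
cv2.imwrite("pics/w7.png",im)
# steel: jaws parallel to a steel side (21.8 mod 90)
go(.6691,.0254,.15,np.radians(21.8)); go(.6691,.0254,.15,np.radians(111.8)); print(bot.get_obs()["q"])
E
```

```text
t: 11.77
eef_pos: [0.5854, -0.303, 0.178]
tool_rot: [0.159, -0.168, -0.687, 0.689]
contact_force: [1.7, -0.4, 0.8]
gripper_width: 1.003
0.64 7318 [ 0.5813 -0.2997  1.1179] 64.04845105164266 0.06813658505216791
box [ 0.5505 -0.2848  1.1104] 63.6201170087701 0.2298791844376724
own [ 0.0003 -0.0342  0.    ]
lin mm [  67.8   19.3 -331.1] dr [ 0.  41.5 -0. ] alt [  -0.  -138.5   -0. ]
lin mm [  67.8   19.3 -331.1] dr [ -0.  -48.5  -0. ] alt [  0.  131.5  -0. ]
[ 0.4276264   0.50270677 -0.06228905  1.6633307   0.03627852  0.97623424
 -1.68414369]
```

View pics/w7.png

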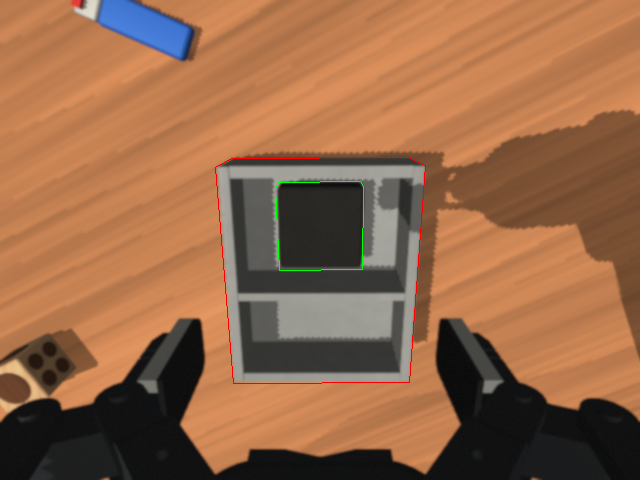

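Rubber is flat and central in the wide compartment (pixel 320,226; own offset (0.3, −34.2) mm vs (0, −34)). For the steel I'll use jaw heading 21.8°, which keeps the fingers clear of the file.

```bash
python3 -m crank '[{"linear":[0.007,0,-0.03],"dr":[0,-6,0],"hand":1},{"linear":[0.014,0,-0.07],"dr":[0,-13,0],"hand":1},{"linear":[0.02,0,-0.1],"dr":[0,-20,0],"hand":1},{"linear":[0.027,0,-0.135],"dr":[0,-27,0],"hand":1},{"linear":[0.034,0,-0.17],"dr":[0,-34,0],"hand":1},{"linear":[0.04,0,-0.2],"dr":[0,-41,0],"hand":1},{"linear":[0.047,0,-0.235],"dr":[0,-48,0],"hand":1},{"linear":[0.054,0,-0.27],"dr":[0,-55,0],"hand":1},{"linear":[0.06,0,-0.3],"dr":[0,-62,0],"hand":1},{"linear":[0.068,0,-0.331],"dr":[0,-69,0],"hand":1}]'
python3 -m crank '[{"linear":[0,0,0],"dr":[0,-7,0],"hand":1},{"linear":[0,0,0],"dr":[0,-14,0],"hand":1},{"linear":[0,0,0],"dr":[0,-21,0],"hand":1},{"linear":[0,0,0],"dr":[0,-28,0],"hand":1},{"linear":[0,0,0],"dr":[0,-35,0],"hand":1},{"linear":[0,0,0],"dr":[0,-42,0],"hand":1},{"linear":[0,0,0],"dr":[0,-49,0],"hand":1},{"linear":[0,0,0],"dr":[0,-56,0],"hand":1},{"linear":[0,0,0],"dr":[0,-63,0],"hand":1},{"linear":[0,0,0],"dr":[0,-68,0],"hand":1}]'
cat > look.py <<'E'
import sys
from h import *
n,x,y,a,z0,out=sys.argv[1],*map(float,sys.argv[2:6]),sys.argv[6]
C=cam("wrist");im=bot.read_camera("wrist");m,s=mask("wrist",n)
if m is not None:
    q,f=fit(n,[(C,m)],[x,y,np.radians(a)],z0);print(n,round(s,2),q.round(4),np.degrees(q[2]).round(1),round(f,3))
    cv2.polylines(im,[hull(n,q,C,z0).astype(int)],True,(0,255,0),1)
cv2.imwrite(f"pics/{out}.png",im)
E
python3 look.py steel_block .6691 .0254 21.8 0 w8
python3 -c "
from h import *
go(.6691,.0254,.03,np.radians(21.8)); print(bot.get_obs()['q'])"
```

```text
t: 12.75
eef_pos: [0.6681, 0.0268, 0.1669]
tool_rot: [0.256, -0.258, 0.659, -0.658]
contact_force: [1.0, -1.0, -0.1]
gripper_width: 1.0
t: 13.58
eef_pos: [0.6677, 0.0252, 0.1668]
tool_rot: [-0.581, 0.582, -0.403, 0.401]
contact_force: [0.3, 0.3, 0.2]
gripper_width: 1.001
steel_block 0.69 [0.6698 0.0251 0.3457] 19.8 0.064
lin mm [  0.5 136.9   1.8] dr [ 0.2 -1.4 -0.1] alt [  0.2 178.6   0.3]
[ 0.3161065   0.61396411 -0.65385341  1.59405931  0.40729493  1.07757784
 -0.09100229]
```

View pics/w8.png

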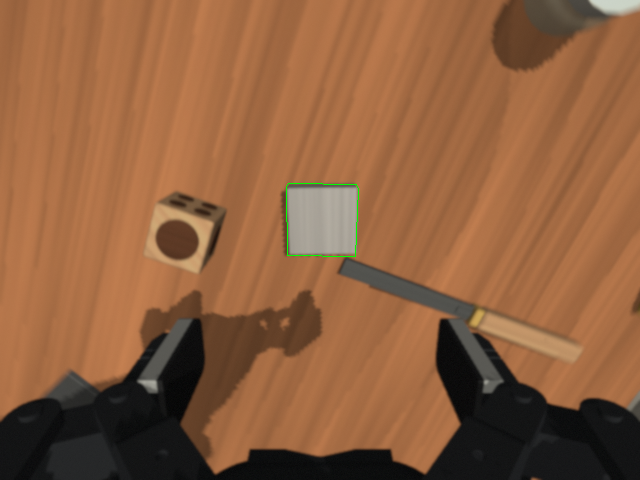

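Steel at (322,219), axis-aligned with the jaws; the file (from (340,265)) clears the finger paths.

```bash
python3 -m crank '[{"linear":[0,0.03,0.0015],"dr":[0,-0.5,0],"hand":0.7},{"linear":[0,0.065,0.0015],"dr":[0,-0.5,0],"hand":0.7},{"linear":[0,0.1,0.0015],"dr":[0,-0.5,0],"hand":0.7},{"linear":[0,0.125,0.0015],"dr":[0,-0.5,0],"hand":0.7},{"linear":[0,0.14,0.0015],"dr":[0,-0.5,0],"hand":0.7},{"linear":[0,0.147,0.0015],"dr":[0,-0.5,0],"hand":0.7},{"linear":[0,0.147,0.0015],"dr":[0,-0.5,0],"hand":0.7},{"linear":[0,0.147,0.0015],"dr":[0,-0.5,0],"hand":0.7}]'
python3 -c "
from h import *
for i in range(3): go(.6695,.0252,-.001,np.radians(20.8)); bot.read_camera('top')"
```

```text
t: 14.35
eef_pos: [0.6711, 0.0263, 0.0231]
tool_rot: [0.582, -0.582, 0.402, -0.402]
contact_force: [0.2, -0.1, 0.8]
gripper_width: 0.854
lin mm [ 0.4 24.1 -1.9] dr [-0.1 -0.  -0. ] alt [ 0.0e+00  1.8e+02 -1.0e-01]
lin mm [ 0.2 24.9 -2.4] dr [-0.1 -0.   0. ] alt [ -0.  180.   -0.2]
lin mm [ 0.1 25.2 -2.6] dr [-0.2 -0.   0. ] alt [-1.0e-01  1.8e+02 -3.0e-01]
```

```bash
python3 -m crank '[{"linear":[0,0.012,-0.0015],"dr":[0,0,0],"hand":0.7},{"linear":[0,0.02,-0.0015],"dr":[0,0,0],"hand":0.7},{"linear":[0,0.024,-0.0015],"dr":[0,0,0],"hand":0.7},{"linear":[0,0.024,-0.0015],"dr":[0,0,0],"hand":0.5},{"linear":[0,0.024,-0.0015],"dr":[0,0,0],"hand":-1},{"linear":[0,0.024,-0.0015],"dr":[0,0,0],"hand":-1},{"linear":[0,0.024,-0.0015],"dr":[0,0,0],"hand":-1},{"linear":[0,0.024,-0.0015],"dr":[0,0,0],"hand":-1},{"linear":[0,0.024,-0.0015],"dr":[0,0,0],"hand":-1},{"linear":[0,0.024,-0.0015],"dr":[0,0,0],"hand":-1}]' 60
python3 -m crank '[{"linear":[0,0,0],"dr":[0,0,0],"hand":-1},{"linear":[0,-0.02,0],"dr":[0,0,0],"hand":-1},{"linear":[0,-0.06,0],"dr":[0,0,0],"hand":-1},{"linear":[0,-0.1,0],"dr":[0,0,0],"hand":-1},{"linear":[0,-0.13,0],"dr":[0,0,0],"hand":-1},{"linear":[0,-0.15,0],"dr":[0,0,0],"hand":-1},{"linear":[0,-0.15,0],"dr":[0,0,0],"hand":-1}]'
python3 -c "
from h import *
go(.5813,-.2997,.15,np.radians(63.6))"
```

```text
t: 15.33
eef_pos: [0.669, 0.0254, -0.0017]
tool_rot: [0.582, -0.582, 0.402, -0.401]
contact_force: [1.6, 1.6, -2.3]
gripper_width: 0.596
t: 15.92
eef_pos: [0.6716, 0.0259, 0.1535]
tool_rot: [0.584, -0.58, 0.399, -0.404]
contact_force: [2.0, 0.4, -4.4]
gripper_width: 0.595
lin mm [ 272.4    2.6 -200. ] dr [ -0.4 -42.8   0.3] alt [ -0.4 137.2  -0.5]
```

```bash
python3 -m crank '[{"linear":[0.02,0,-0.015],"dr":[0,-3,0],"hand":-1},{"linear":[0.048,0,-0.035],"dr":[0,-8,0],"hand":-1},{"linear":[0.08,0,-0.058],"dr":[0,-14,0],"hand":-1},{"linear":[0.11,0,-0.08],"dr":[0,-20,0],"hand":-1},{"linear":[0.14,0,-0.102],"dr":[0,-25,0],"hand":-1},{"linear":[0.17,0,-0.125],"dr":[0,-30,0],"hand":-1},{"linear":[0.2,0,-0.147],"dr":[0,-35,0],"hand":-1},{"linear":[0.23,0,-0.17],"dr":[0,-39,0],"hand":-1},{"linear":[0.258,0,-0.19],"dr":[0,-42,0],"hand":-1},{"linear":[0.272,0,-0.2],"dr":[0,-42.8,0],"hand":-1}]'
python3 -m crank '[{"linear":[0,0,0],"dr":[0,0,0],"hand":-1},{"linear":[0,0,0],"dr":[0,0,0],"hand":-1},{"linear":[0,0,0],"dr":[0,0,0],"hand":-1}]'
python3 - <<'E'
from h import *
im=bot.read_camera("wrist");cv2.imwrite("pics/w9.png",im)
ps=[];
for i in range(4):
    e,r=tool();ps.append(e);C=cam("wrist");bot.read_camera("wrist");m,s=mask("wrist","steel_block")
    if m is not None and i<2:
        q,f=fit("steel_block",[(C,m)],[e[0],e[1],np.radians(63.6)],e[2]+.0012);print(q.round(4),np.degrees(q[2]).round(1),f,"off own",Rn.from_euler('z',-1.11).apply([q[0]-e[0],q[1]-e[1],0]).round(4))
print(np.mean(ps,0),np.std(ps,0)); go(.5813,-.2997,.05,np.radians(63.6))
E
```

```text
t: 16.75
eef_pos: [0.5745, -0.3067, 0.1451]
tool_rot: [-0.687, 0.689, -0.164, 0.161]
contact_force: [0.7, -2.0, -4.6]
gripper_width: 0.594
t: 17.0
eef_pos: [0.578, -0.2986, 0.1467]
tool_rot: [0.689, -0.688, 0.162, -0.16]
contact_force: [0.1, 0.5, -4.5]
gripper_width: 0.595
[ 0.5804 -0.2978  1.1057] 63.4 0.06608764062622925 off own [ 0.001  -0.0016  0.    ]
[ 0.581  -0.2976  1.1175] 64.0 0.06929002242620941 off own [ 0.0012 -0.0016  0.    ]
[ 0.57884015 -0.29841822  0.14792228] [0.00019614 0.00052575 0.00043078]
lin mm [ 2.3 98.4  1.1] dr [0. 0. 0.] alt [   0. -180.   -0.]
```

View pics/w9.png

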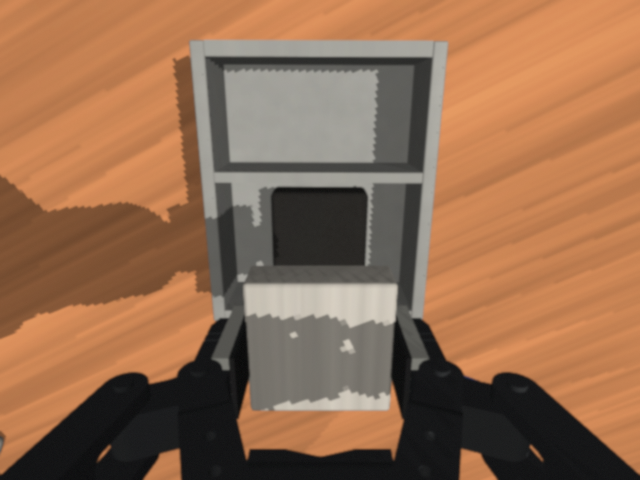

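Steel held level (pixel 320,340) with rubber visible at (320,227), all parallel. Camera and TCP bias agree; shift +1.2 mm tool x, −1.2 mm tool z, and descend.

```bash
python3 -m crank '[{"linear":[0.0012,0.02,-0.0012],"dr":[0,0,0],"hand":-1},{"linear":[0.0012,0.05,-0.0012],"dr":[0,0,0],"hand":-1},{"linear":[0.0012,0.08,-0.0012],"dr":[0,0,0],"hand":-1},{"linear":[0.0012,0.1,-0.0012],"dr":[0,0,0],"hand":-1},{"linear":[0.0012,0.109,-0.0012],"dr":[0,0,0],"hand":-1},{"linear":[0.0012,0.112,-0.0012],"dr":[0,0,0],"hand":-1},{"linear":[0.0012,0.112,-0.0012],"dr":[0,0,0],"hand":-1},{"linear":[0.0012,0.112,-0.0012],"dr":[0,0,0],"hand":-1}]'
python3 -m crank '[{"linear":[0,0.001,0],"dr":[0,0,0],"hand":-1},{"linear":[0,0.002,0],"dr":[0,0,0],"hand":-1},{"linear":[0,0.003,0],"dr":[0,0,0],"hand":-1},{"linear":[0,0.003,0],"dr":[0,0,0],"hand":-1},{"linear":[0,0.003,0],"dr":[0,0,0],"hand":-1}]'
python3 -c "
from h import *
go(.5794,-.3000,.0285,np.radians(63.6));print(bot.get_obs()['contact_force'])"
```

```text
t: 18.12
eef_pos: [0.5804, -0.3018, 0.0379]
tool_rot: [-0.688, 0.688, -0.161, 0.162]
contact_force: [-0.0, 0.5, -4.4]
gripper_width: 0.588
t: 18.53
eef_pos: [0.5792, -0.3017, 0.0336]
tool_rot: [-0.688, 0.688, -0.161, 0.162]
contact_force: [-0.4, -0.9, -4.4]
gripper_width: 0.591
lin mm [-0.6  5.1  1.7] dr [ 0. -0.  0.] alt [ -0. 180.   0.]
[-0.36487576 -0.89291483 -4.36884783]
```

```bash
python3 -m crank '[{"linear":[-0.0005,0.001,0.0012],"dr":[0,0,0],"hand":-1},{"linear":[-0.0005,0.002,0.0012],"dr":[0,0,0],"hand":-1},{"linear":[-0.0005,0.003,0.0012],"dr":[0,0,0],"hand":-1},{"linear":[-0.0005,0.003,0.0012],"dr":[0,0,0],"hand":-1}]'
python3 -m crank '[{"linear":[0,0.001,0],"dr":[0,0,0],"hand":-1},{"linear":[0,0.001,0],"dr":[0,0,0],"hand":-1},{"linear":[0,0.001,0],"dr":[0,0,0],"hand":-1}]'
python3 -m crank '[{"linear":[0,0.001,0],"dr":[0,0,0],"hand":-1},{"linear":[0,0.001,0],"dr":[0,0,0],"hand":-1},{"linear":[0,0.001,0],"dr":[0,0,0],"hand":-1}]'
```

```text
t: 18.87
eef_pos: [0.5791, -0.3002, 0.03]
tool_rot: [0.688, -0.688, 0.162, -0.161]
contact_force: [0.2, 0.0, -4.2]
gripper_width: 0.592
t: 19.12
eef_pos: [0.5792, -0.3003, 0.0292]
tool_rot: [0.688, -0.688, 0.162, -0.161]
contact_force: [-0.5, 0.9, -4.6]
gripper_width: 0.591
t: 19.37
eef_pos: [0.5792, -0.3003, 0.0283]
tool_rot: [0.688, -0.688, 0.162, -0.161]
contact_force: [-0.3, -0.9, -4.7]
gripper_width: 0.598
```

```bash
python3 -m crank '[{"linear":[0,0.001,0],"dr":[0,0,0],"hand":-1},{"linear":[0,0.001,0],"dr":[0,0,0],"hand":-1},{"linear":[0,0.001,0],"dr":[0,0,0],"hand":-1}]'
```

```text
t: 19.62
eef_pos: [0.5792, -0.3003, 0.0282]
tool_rot: [-0.688, 0.689, -0.162, 0.161]
contact_force: [-3.5, 1.1, 6.2]
gripper_width: 0.594
```

```bash
python3 -m crank '[{"linear":[0,0,0],"dr":[0,0,0],"hand":0.25},{"linear":[0,0,0],"dr":[0,0,0],"hand":0.35},{"linear":[0,0,0],"dr":[0,0,0],"hand":0.5},{"linear":[0,0,0],"dr":[0,0,0],"hand":0.5},{"linear":[0,-0.015,0],"dr":[0,0,0],"hand":0.5},{"linear":[0,-0.045,0],"dr":[0,0,0],"hand":0.6},{"linear":[0,-0.085,0],"dr":[0,0,0],"hand":0.6},{"linear":[0,-0.12,0],"dr":[0,0,0],"hand":0.6},{"linear":[0,-0.135,0],"dr":[0,0,0],"hand":0.6},{"linear":[0,-0.135,0],"dr":[0,0,0],"hand":0.6}]'
python3 - <<'E'
from h import *
C=cam("wrist");im=bot.read_camera("wrist");b=[.5505,-.2845,1.107];m,s=mask("wrist","steel_block")
q,f=fit("steel_block",[(C,m)],[.581,-.2995,1.107],.03);print(q.round(4),np.degrees(q[2]),f,"own",Rn.from_euler('z',-b[2]).apply([q[0]-b[0],q[1]-b[1],0]).round(4))
cv2.polylines(im,[hull("steel_block",q,C,.03).astype(int)],True,(0,255,0),1)
# expected outline of rubber top if exactly concentric
R=corners("rubber_block",q,.006);R=R[R[:,2]>.02]
cv2.polylines(im,[cv2.convexHull(proj(C,R).astype(np.float32)).astype(int)],True,(0,0,255),1)
cv2.imwrite("pics/w10.png",cv2.resize(im[100:340,160:480],None,fx=2,fy=2))
go(.577,-.0142,.15,np.radians(0));print(bot.get_obs()["q"])
E
```

```text
t: 20.45
eef_pos: [0.5822, -0.3006, 0.1683]
tool_rot: [-0.688, 0.689, -0.158, 0.164]
contact_force: [0.5, 0.3, 0.3]
gripper_width: 0.797
[ 0.5806 -0.3002  1.1288] 64.67440151524414 0.06804881024210592 own [-0.0006 -0.034   0.    ]
lin mm [-129.4   13.   255.3] dr [-0.  63.6  0.1] alt [ 1.000e-01 -1.164e+02  0.000e+00]
[ 0.93460383  0.63707737 -0.80490774  1.63516947  0.50611212  1.08813171
  1.09709601]
```

View pics/w10.png

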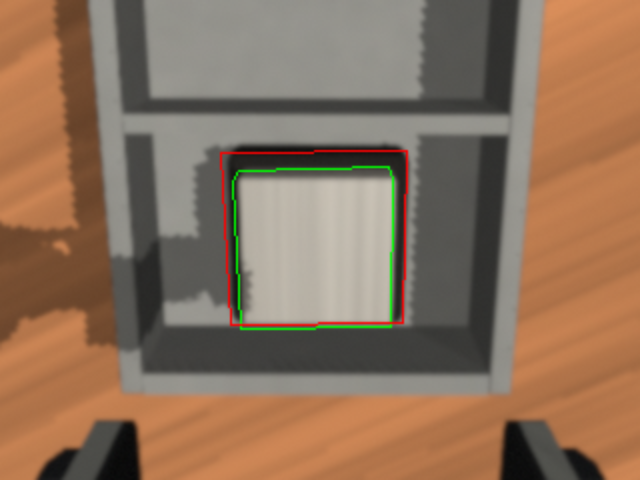

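Steel sits on the rubber with near-equal dark margins on each side (steel 238–393, rubber 228–405 in the crop), own (−0.6, −34.0) mm vs rubber (0.3, −34.2). On to the doming block.

```bash
python3 -m crank '[{"linear":[-0.012,0,0.024],"dr":[0,-3,0],"hand":0.6},{"linear":[-0.027,0,0.055],"dr":[0,-7,0],"hand":0.6},{"linear":[-0.043,0,0.085],"dr":[0,-11,0],"hand":0.6},{"linear":[-0.058,0,0.115],"dr":[0,-15,0],"hand":0.6},{"linear":[-0.073,0,0.145],"dr":[0,-18,0],"hand":0.6},{"linear":[-0.09,0,0.178],"dr":[0,-21,0],"hand":0.6},{"linear":[-0.108,0,0.212],"dr":[0,-24,0],"hand":0.6},{"linear":[-0.122,0,0.24],"dr":[0,-26,0],"hand":0.6},{"linear":[-0.1294,0,0.2553],"dr":[0,-26,0],"hand":0.6},{"linear":[-0.1294,0,0.2553],"dr":[0,-26,0],"hand":0.6}]'
python3 -m crank '[{"linear":[0,0,0],"dr":[0,0,0],"hand":0.6},{"linear":[0,0,0],"dr":[0,0,0],"hand":0.6}]'
python3 look.py doming_block .577 -.0142 0 0 w11
python3 look.py doming_block .577 -.0142 5 0 w11
python3 -c "
from h import *
go(.577,-.0142,.05,np.radians(90))"
```

```text
t: 21.38
eef_pos: [0.5754, -0.0084, 0.1614]
tool_rot: [0.708, -0.706, 0.0, 0.001]
contact_force: [1.0, 0.7, 0.7]
gripper_width: 0.802
t: 21.55
eef_pos: [0.5763, -0.0156, 0.1611]
tool_rot: [-0.707, 0.707, -0.004, 0.002]
contact_force: [0.2, -0.6, -0.8]
gripper_width: 0.8
doming_block 0.77 [ 0.5773 -0.0151  0.0199] 1.1 0.083
doming_block 0.64 [ 0.5772 -0.0152  0.0138] 0.8 0.071
lin mm [  0.3 111.9   1.6] dr [ 0.  -0.5 -0. ] alt [1.000e-01 1.795e+02 0.000e+00]
```

View pics/w11.png

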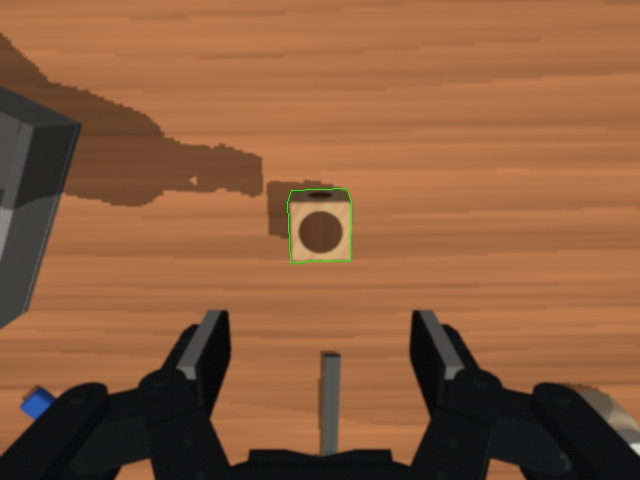

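Doming block upright at (320,232), fit good. Fingers clear of the file (tip at (330,355)). Grasp it.

```bash
python3 -m crank '[{"linear":[0.0005,0.02,0.001],"dr":[0,-1.2,0],"hand":0.6},{"linear":[0.0005,0.055,0.001],"dr":[0,-1.2,0],"hand":0.6},{"linear":[0.0005,0.09,0.001],"dr":[0,-1.2,0],"hand":0.6},{"linear":[0.0005,0.12,0.001],"dr":[0,-1.2,0],"hand":0.6},{"linear":[0.0005,0.143,0.001],"dr":[0,-1.2,0],"hand":0.6},{"linear":[0.0005,0.153,0.001],"dr":[0,-1.2,0],"hand":0.6},{"linear":[0.0005,0.153,0.001],"dr":[0,-1.2,0],"hand":0.6}]'
python3 -m crank '[{"linear":[0,0,0],"dr":[0,0,0],"hand":0.2},{"linear":[0,0,0],"dr":[0,0,0],"hand":-1},{"linear":[0,0,0],"dr":[0,0,0],"hand":-1},{"linear":[0,0,0],"dr":[0,0,0],"hand":-1},{"linear":[0,0,0],"dr":[0,0,0],"hand":-1},{"linear":[0,0,0],"dr":[0,0,0],"hand":-1},{"linear":[0,0,0],"dr":[0,0,0],"hand":-1}]' 30
python3 -m crank '[{"linear":[0,0,0],"dr":[0,0,0],"hand":-1},{"linear":[0,-0.02,0],"dr":[0,0,0],"hand":-1},{"linear":[0,-0.06,0],"dr":[0,0,0],"hand":-1},{"linear":[0,-0.1,0],"dr":[0,0,0],"hand":-1},{"linear":[0,-0.135,0],"dr":[0,0,0],"hand":-1},{"linear":[0,-0.15,0],"dr":[0,0,0],"hand":-1},{"linear":[0,-0.15,0],"dr":[0,0,0],"hand":-1}]'
python3 -c "
from h import *
p=Rn.from_euler('z',1.107).apply([-.001,.045,0])+[.5505,-.2845,0];print(p)
go(p[0],p[1],.15,np.radians(63.5))"
```

```text
t: 22.33
eef_pos: [0.5758, -0.0139, 0.0071]
tool_rot: [-0.707, 0.707, 0.003, -0.006]
contact_force: [0.8, -0.7, 0.1]
gripper_width: 0.799
t: 22.92
eef_pos: [0.5788, -0.0131, 0.0111]
tool_rot: [-0.707, 0.707, 0.006, -0.004]
contact_force: [-0.6, -0.9, 7.2]
gripper_width: 0.485
t: 23.5
eef_pos: [0.5798, -0.0125, 0.1638]
tool_rot: [-0.707, 0.707, 0.007, -0.002]
contact_force: [0.5, 0.4, -0.2]
gripper_width: 0.486
[ 0.50980642 -0.26526376  0.        ]
lin mm [ -73.5   13.4 -251.7] dr [-0.1 27.3  0.4] alt [ 6.000e-01 -1.527e+02  1.000e-01]
```

```bash
python3 -m crank '[{"linear":[-0.007,0,-0.024],"dr":[0,3,0],"hand":-1},{"linear":[-0.016,0,-0.055],"dr":[0,7,0],"hand":-1},{"linear":[-0.025,0,-0.085],"dr":[0,11,0],"hand":-1},{"linear":[-0.034,0,-0.115],"dr":[0,15,0],"hand":-1},{"linear":[-0.043,0,-0.145],"dr":[0,19,0],"hand":-1},{"linear":[-0.052,0,-0.178],"dr":[0,22,0],"hand":-1},{"linear":[-0.062,0,-0.212],"dr":[0,25,0],"hand":-1},{"linear":[-0.07,0,-0.24],"dr":[0,27,0],"hand":-1},{"linear":[-0.0735,0,-0.252],"dr":[0,27.3,0],"hand":-1},{"linear":[-0.0735,0,-0.252],"dr":[0,27.3,0],"hand":-1}]'
python3 -m crank '[{"linear":[0,0,0],"dr":[0,0,0],"hand":-1},{"linear":[0,0,0],"dr":[0,0,0],"hand":-1},{"linear":[0,0,0],"dr":[0,0,0],"hand":-1}]'
python3 - <<'E'
from h import *
im=bot.read_camera("wrist");e,r=tool();C=cam("wrist");m,s=mask("wrist","doming_block")
p=Rn.from_euler('z',1.107).apply([-.001,.045,0])+[.5505,-.2845,0]
go(p[0],p[1],.06,np.radians(63.5))
if m is not None:
    q,f=fit("doming_block",[(C,m)],[e[0],e[1],1.107],e[2]-.010);print(q.round(4),np.degrees(q[2]),f,"off own",Rn.from_euler('z',-1.107).apply([q[0]-e[0],q[1]-e[1],0]).round(4))
    cv2.polylines(im,[hull("doming_block",q,C,e[2]-.01).astype(int)],True,(0,255,0),1)
cv2.imwrite("pics/w12.png",im)
E
```

```text
t: 24.33
eef_pos: [0.5049, -0.2702, 0.1576]
tool_rot: [-0.687, 0.688, -0.165, 0.163]
contact_force: [-0.3, -0.4, -1.4]
gripper_width: 0.488
t: 24.58
eef_pos: [0.508, -0.2638, 0.1592]
tool_rot: [0.689, -0.688, 0.161, -0.161]
contact_force: [-0.9, -0.0, -1.3]
gripper_width: 0.49
lin mm [ 2.1 99.3 -0.1] dr [-0.   0.2 -0. ] alt [  -0.  -179.8    0. ]
[ 0.5065 -0.2624  1.0936] 62.65901351044108 0.11035401135852314 off own [0.0007 0.002  0.    ]
```

View pics/w12.png

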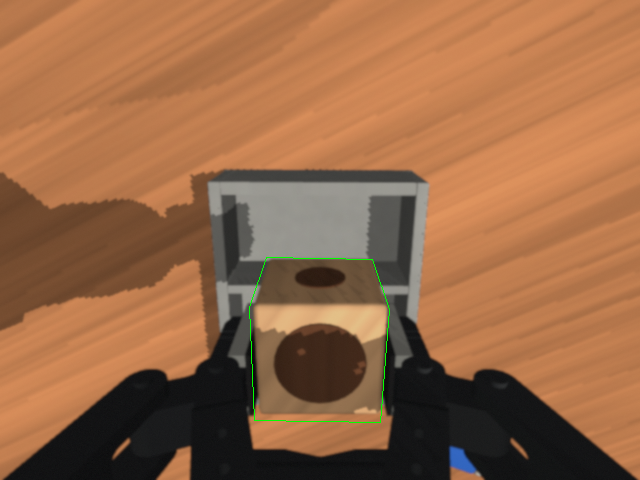

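Cube held upright (pixel 320,340), the compartment parallel below. Descend with +4 mm tool x.

```bash
python3 -m crank '[{"linear":[0.004,0.02,0],"dr":[0,0,0],"hand":-1},{"linear":[0.004,0.05,0],"dr":[0,0,0],"hand":-1},{"linear":[0.004,0.08,0],"dr":[0,0,0],"hand":-1},{"linear":[0.004,0.11,0],"dr":[0,0,0],"hand":-1},{"linear":[0.004,0.128,0],"dr":[0,0,0],"hand":-1},{"linear":[0.004,0.132,0],"dr":[0,0,0],"hand":-1},{"linear":[0.004,0.134,0],"dr":[0,0,0],"hand":-1},{"linear":[0.004,0.134,0],"dr":[0,0,0],"hand":-1}]'
python3 -m crank '[{"linear":[0,0.001,0],"dr":[0,0,0],"hand":-1},{"linear":[0,0.002,0],"dr":[0,0,0],"hand":-1},{"linear":[0,0.003,0],"dr":[0,0,0],"hand":-1},{"linear":[0,0.003,0],"dr":[0,0,0],"hand":-1}]'
python3 -m crank '[{"linear":[0,0.001,0],"dr":[0,0,0],"hand":-1},{"linear":[0,0.002,0],"dr":[0,0,0],"hand":-1},{"linear":[0,0.002,0],"dr":[0,0,0],"hand":-1}]'
python3 -m crank '[{"linear":[0,0.001,0],"dr":[0,0,0],"hand":-1},{"linear":[0,0.001,0],"dr":[0,0,0],"hand":-1},{"linear":[0,0.001,0],"dr":[0,0,0],"hand":-1}]'
```

```text
t: 25.35
eef_pos: [0.5118, -0.2674, 0.026]
tool_rot: [0.688, -0.688, 0.161, -0.162]
contact_force: [0.3, 0.9, -0.1]
gripper_width: 0.487
t: 25.68
eef_pos: [0.5112, -0.2682, 0.0229]
tool_rot: [-0.688, 0.688, -0.162, 0.162]
contact_force: [-0.9, -0.3, -0.6]
gripper_width: 0.489
t: 25.93
eef_pos: [0.5108, -0.2679, 0.0202]
tool_rot: [-0.688, 0.688, -0.162, 0.162]
contact_force: [0.3, -0.3, -0.5]
gripper_width: 0.483
t: 26.18
eef_pos: [0.5109, -0.2679, 0.0192]
tool_rot: [0.688, -0.688, 0.162, -0.162]
contact_force: [0.5, 0.2, 0.8]
gripper_width: 0.487
```

```bash
python3 -m crank '[{"linear":[0,0.001,0],"dr":[0,0,0],"hand":-1},{"linear":[0,0.001,0],"dr":[0,0,0],"hand":-1},{"linear":[0,0.001,0],"dr":[0,0,0],"hand":-1}]'
python3 -m crank '[{"linear":[0,0.001,0],"dr":[0,0,0],"hand":-1},{"linear":[0,0.001,0],"dr":[0,0,0],"hand":-1},{"linear":[0,0.001,0],"dr":[0,0,0],"hand":-1}]'
```

```text
t: 26.43
eef_pos: [0.5109, -0.2678, 0.0182]
tool_rot: [0.688, -0.688, 0.162, -0.162]
contact_force: [0.6, -0.3, -0.7]
gripper_width: 0.487
t: 26.68
eef_pos: [0.511, -0.2679, 0.0173]
tool_rot: [0.688, -0.688, 0.162, -0.162]
contact_force: [0.2, -0.8, -0.3]
gripper_width: 0.487
```

```bash
python3 -m crank '[{"linear":[0,0.001,0],"dr":[0,0,0],"hand":-1},{"linear":[0,0.001,0],"dr":[0,0,0],"hand":-1},{"linear":[0,0.001,0],"dr":[0,0,0],"hand":-1}]'
python3 -m crank '[{"linear":[0,0.0005,0],"dr":[0,0,0],"hand":-1},{"linear":[0,0.001,0],"dr":[0,0,0],"hand":-1},{"linear":[0,0.001,0],"dr":[0,0,0],"hand":-1}]'
```

```text
t: 26.93
eef_pos: [0.511, -0.2679, 0.0172]
tool_rot: [-0.688, 0.689, -0.162, 0.162]
contact_force: [-3.2, 1.0, 9.2]
gripper_width: 0.487
t: 27.18
eef_pos: [0.511, -0.2679, 0.0171]
tool_rot: [-0.688, 0.689, -0.162, 0.162]
contact_force: [-7.0, 1.6, 18.9]
gripper_width: 0.489
```

```bash
python3 -m crank '[{"linear":[0,-0.001,0],"dr":[0,0,0],"hand":-1},{"linear":[0,-0.0015,0],"dr":[0,0,0],"hand":0.05},{"linear":[0,-0.0015,0],"dr":[0,0,0],"hand":0.15},{"linear":[0,-0.0015,0],"dr":[0,0,0],"hand":0.3},{"linear":[0,-0.0015,0],"dr":[0,0,0],"hand":0.3},{"linear":[0,-0.02,0],"dr":[0,0,0],"hand":0.3},{"linear":[0,-0.05,0],"dr":[0,0,0],"hand":0.3},{"linear":[0,-0.09,0],"dr":[0,0,0],"hand":0.3},{"linear":[0,-0.13,0],"dr":[0,0,0],"hand":0.3},{"linear":[0,-0.166,0],"dr":[0,0,0],"hand":0.3}]'
python3 -m crank '[{"linear":[0,0,0],"dr":[0,0,0],"hand":0.3},{"linear":[0,0,0],"dr":[0,0,0],"hand":0.3}]'
python3 look.py doming_block .5098 -.2653 63.5 .006 w13
python3 - <<'E'
from h import *
C=cam("wrist");im=bot.read_camera("wrist");m,s=mask("wrist","box")
b,f=fit("box",[(C,m)],[.5504,-.2843,1.107]);print("box",b.round(4),np.degrees(b[2]),f)
go(.487,.336,.25,np.radians(10)); print(bot.get_obs()["q"])
E
```

```text
t: 28.02
eef_pos: [0.511, -0.2675, 0.1833]
tool_rot: [0.688, -0.688, 0.162, -0.162]
contact_force: [0.4, -1.1, 0.1]
gripper_width: 0.652
t: 28.18
eef_pos: [0.5123, -0.2684, 0.1834]
tool_rot: [-0.688, 0.689, -0.161, 0.164]
contact_force: [-0.3, 0.4, -0.3]
gripper_width: 0.646
doming_block 0.83 [ 0.5091 -0.266   1.0963] 62.8 0.091
box [ 0.5512 -0.2854  1.1155] 63.91092628540924 0.4709222448060986
lin mm [-290.   -69.6  530. ] dr [ 0.1 53.5 -0.2] alt [-2.000e-01 -1.265e+02 -1.000e-01]
[ 1.02392866  0.5099377  -0.85857367  1.80349685  0.44293403  1.0363754
  1.10317529]
```

View pics/w13.png

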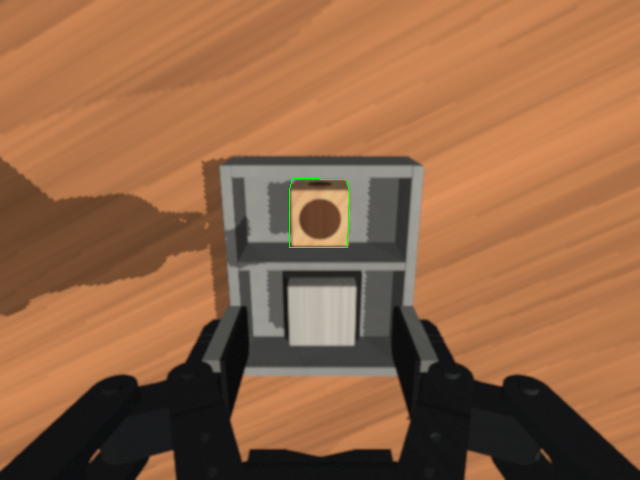

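Doming block upright in the narrow compartment (320,218), steel stack at (322,312). All well below the rim. Now to the lid.

```bash
python3 -m crank '[{"linear":[-0.01,-0.03,0.015],"dr":[0,3,0],"hand":0.3},{"linear":[-0.022,-0.055,0.035],"dr":[0,7,0],"hand":0.3},{"linear":[-0.038,-0.07,0.07],"dr":[0,12,0],"hand":0.3},{"linear":[-0.055,-0.07,0.1],"dr":[0,17,0],"hand":0.3},{"linear":[-0.073,-0.07,0.133],"dr":[0,22,0],"hand":0.3},{"linear":[-0.091,-0.07,0.166],"dr":[0,27,0],"hand":0.3},{"linear":[-0.109,-0.07,0.2],"dr":[0,32,0],"hand":0.3},{"linear":[-0.127,-0.07,0.232],"dr":[0,37,0],"hand":0.3},{"linear":[-0.145,-0.07,0.265],"dr":[0,42,0],"hand":0.3},{"linear":[-0.155,-0.07,0.283],"dr":[0,45,0],"hand":0.3}]'
python3 -c "
from h import *
go(.487,.336,.25,np.radians(10))"
```

```text
t: 29.22
eef_pos: [0.4971, 0.0592, 0.2505]
tool_rot: [0.574, -0.574, 0.414, -0.412]
contact_force: [-0.2, -0.0, 0.5]
gripper_width: 0.649
lin mm [-265.7    0.9   78.3] dr [ 0.1  8.5 -0.1] alt [-2.000e-01 -1.715e+02 -1.000e-01]
```

```bash
python3 -m crank '[{"linear":[-0.025,0,0.007],"dr":[0,1,0],"hand":0.3},{"linear":[-0.06,0,0.018],"dr":[0,3,0],"hand":0.3},{"linear":[-0.1,0,0.029],"dr":[0,5,0],"hand":0.3},{"linear":[-0.138,0,0.041],"dr":[0,7,0],"hand":0.3},{"linear":[-0.176,0,0.052],"dr":[0,8.5,0],"hand":0.3},{"linear":[-0.214,0,0.063],"dr":[0,8.5,0],"hand":0.3},{"linear":[-0.245,0,0.072],"dr":[0,8.5,0],"hand":0.3},{"linear":[-0.266,0,0.078],"dr":[0,8.5,0],"hand":0.3},{"linear":[-0.266,0,0.078],"dr":[0,8.5,0],"hand":0.3},{"linear":[-0.266,0,0.078],"dr":[0,8.5,0],"hand":0.3}]'
python3 - <<'E'
from h import *
C=cam("wrist");im=bot.read_camera("wrist");m,s=mask("wrist","lid")
for y in (.15,.2):
    q,f=fit("lid",[(C,m)],[.4865,.336,y]);print(s,q.round(4),np.degrees(q[2]).round(2),round(f,3))
# handle: dark pixels near lid centre
hm=(im.max(2)<110);u=proj(C,[q[0],q[1],.032])[0].astype(int);w=np.zeros_like(hm);w[u[1]-110:u[1]+110,u[0]-110:u[0]+110]=1
k,l,st,ce=cv2.connectedComponentsWithStats((hm&w).astype(np.uint8));i=1+st[1:,4].argmax();r=cv2.minAreaRect(np.argwhere(l==i)[:,::-1].astype(np.float32))
print("handle rect",r,back(C,r[0],.03).round(4))
cv2.polylines(im,[hull("lid",q,C).astype(int),cv2.boxPoints(r).astype(int),hull("handle",q,C).astype(int)],True,(0,255,0),1)
cv2.imwrite("pics/w14.png",im)
go(q[0],q[1],.06,q[2]); print(bot.get_obs()["q"])
E
```

```text
t: 30.05
eef_pos: [0.4869, 0.3326, 0.2497]
tool_rot: [-0.542, 0.543, -0.454, 0.453]
contact_force: [0.0, -0.4, -0.3]
gripper_width: 0.651
0.96 [0.4869 0.3349 0.178 ] 10.2 0.027
0.96 [0.4868 0.3349 0.178 ] 10.2 0.027
handle rect ((319.4999694824219, 194.99996948242188), (18.999996185302734, 97.99998474121094), 0.0) [0.4859 0.3374 0.03  ]
lin mm [ -5.3 190.   -0.2] dr [ 0.1 -0.3  0.1] alt [-1.000e-01  1.797e+02  2.000e-01]
[-0.04359473  0.45419181 -0.87567033  1.69985694  0.37506989  1.16793123
 -0.84683725]
```

View pics/w14.png

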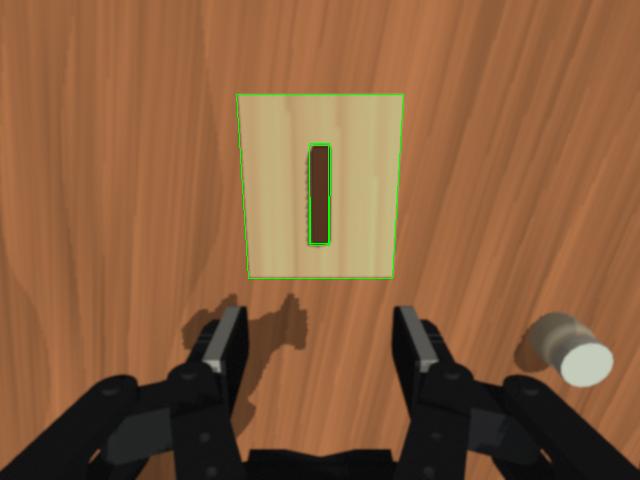

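Lid fit is tight (outline (237,94)–(404,94)–(393,278)–(249,278)), with the handle centred at (319,195) between the jaws. That is my last picture to view; from here I use numbers.

```bash
python3 -m crank '[{"linear":[-0.004,0.03,0],"dr":[0,-0.2,0],"hand":0.1},{"linear":[-0.004,0.07,0],"dr":[0,-0.2,0],"hand":0.1},{"linear":[-0.004,0.11,0],"dr":[0,-0.2,0],"hand":0.1},{"linear":[-0.004,0.15,0],"dr":[0,-0.2,0],"hand":0.1},{"linear":[-0.004,0.18,0],"dr":[0,-0.2,0],"hand":0.1},{"linear":[-0.004,0.2,0],"dr":[0,-0.2,0],"hand":0.1},{"linear":[-0.004,0.205,0],"dr":[0,-0.2,0],"hand":0.1},{"linear":[-0.004,0.205,0],"dr":[0,-0.2,0],"hand":0.1}]'
python3 -c "
from h import *
for i in range(4): go(.4868,.3350,.0115,np.radians(10.2)); bot.read_camera('top')"
```

```text
t: 30.82
eef_pos: [0.4872, 0.3332, 0.0448]
tool_rot: [-0.541, 0.543, -0.454, 0.454]
contact_force: [-0.4, 0.1, 0.4]
gripper_width: 0.55
lin mm [-1.9 33.3  0. ] dr [ 0.2 -0.1  0.1] alt [ -0.2 179.9   0.3]
lin mm [-0.8 35.  -1. ] dr [ 0.  -0.1  0. ] alt [ -0.  179.9   0. ]
lin mm [ 0.  36.  -1.7] dr [-0.1 -0.1 -0. ] alt [ 0.000e+00  1.799e+02 -1.000e-01]
lin mm [ 0.5 36.5 -2. ] dr [-0.1 -0.1 -0.1] alt [ 1.000e-01  1.799e+02 -2.000e-01]
```

```bash
python3 -m crank '[{"linear":[0,0.015,-0.001],"dr":[0,0,0],"hand":0.1},{"linear":[0,0.026,-0.001],"dr":[0,0,0],"hand":0.1},{"linear":[0,0.033,-0.001],"dr":[0,0,0],"hand":0.1},{"linear":[0,0.033,-0.001],"dr":[0,0,0],"hand":0.1},{"linear":[0,0.033,-0.001],"dr":[0,0,0],"hand":0.1}]'
python3 -c "
from h import *
for i in range(3): go(.4868,.3350,.0115,np.radians(10.2)); bot.read_camera('top')"
```

```text
t: 31.43
eef_pos: [0.486, 0.3351, 0.0126]
tool_rot: [-0.542, 0.543, -0.454, 0.453]
contact_force: [0.1, -0.6, -0.3]
gripper_width: 0.552
lin mm [0.3 1.1 0.8] dr [0.1 0.  0. ] alt [ 0.0e+00 -1.8e+02 -1.0e-01]
lin mm [0.6 1.6 0.5] dr [ 0.  0. -0.] alt [  -0. -180.   -0.]
lin mm [0.6 2.  0.2] dr [-0.  0. -0.] alt [  -0. -180.    0.]
```

```bash
python3 -m crank '[{"linear":[0,0.001,0],"dr":[0,0,0],"hand":-0.3},{"linear":[0,0.001,0],"dr":[0,0,0],"hand":-0.5},{"linear":[0,0.001,0],"dr":[0,0,0],"hand":-1},{"linear":[0,0.001,0],"dr":[0,0,0],"hand":-1},{"linear":[0,0.001,0],"dr":[0,0,0],"hand":-1},{"linear":[0,0.001,0],"dr":[0,0,0],"hand":-1},{"linear":[0,0.001,0],"dr":[0,0,0],"hand":-1},{"linear":[0,0.001,0],"dr":[0,0,0],"hand":-1},{"linear":[0,0.001,0],"dr":[0,0,0],"hand":-1},{"linear":[0,0.001,0],"dr":[0,0,0],"hand":-1}]' 80
python3 -m crank '[{"linear":[0,-0.002,0],"dr":[0,0,0],"hand":-1},{"linear":[0,-0.015,0],"dr":[0,0,0],"hand":-1},{"linear":[0,-0.04,0],"dr":[0,0,0],"hand":-1},{"linear":[0,-0.075,0],"dr":[0,0,0],"hand":-1},{"linear":[0,-0.11,0],"dr":[0,0,0],"hand":-1},{"linear":[0,-0.135,0],"dr":[0,0,0],"hand":-1},{"linear":[0,-0.14,0],"dr":[0,0,0],"hand":-1},{"linear":[0,-0.14,0],"dr":[0,0,0],"hand":-1}]'
python3 - <<'E'
from h import *
e,r=tool();C=cam("wrist");bot.read_camera("wrist");m,s=mask("wrist","lid")
print(e,s,m.sum()); go(.5505,-.2845,.17,np.radians(63.4))
ps=back(C,[320,240],0);q,f=fit("lid",[(C,m)],[e[0],e[1],np.radians(10.2)],e[2]-.012);print(q.round(4),np.degrees(q[2]),f)
E
```

```text
t: 32.42
eef_pos: [0.4865, 0.3355, 0.0128]
tool_rot: [0.543, -0.542, 0.453, -0.454]
contact_force: [-1.6, -0.7, 6.6]
gripper_width: 0.187
t: 33.08
eef_pos: [0.4873, 0.3361, 0.1548]
tool_rot: [0.544, -0.541, 0.453, -0.454]
contact_force: [-0.0, 0.0, -3.6]
gripper_width: 0.19
[0.48732877 0.3361437  0.15479836] 0.88 111243
lin mm [620.6 -17.8 -46. ] dr [  0.1 -53.2   0. ] alt [-0.000e+00  1.268e+02  1.000e-01]
[0.4892 0.3362 0.1783] 10.214315282223959 0.3547170097329764
```

```bash
python3 -m crank '[{"linear":[0.015,-0.005,-0.001],"dr":[0,-1,0],"hand":-1},{"linear":[0.04,-0.012,-0.003],"dr":[0,-3,0],"hand":-1},{"linear":[0.07,-0.018,-0.005],"dr":[0,-6,0],"hand":-1},{"linear":[0.1,-0.018,-0.007],"dr":[0,-9,0],"hand":-1},{"linear":[0.13,-0.018,-0.0095],"dr":[0,-12,0],"hand":-1},{"linear":[0.16,-0.018,-0.012],"dr":[0,-15,0],"hand":-1},{"linear":[0.19,-0.018,-0.014],"dr":[0,-18,0],"hand":-1},{"linear":[0.22,-0.018,-0.016],"dr":[0,-21,0],"hand":-1},{"linear":[0.25,-0.018,-0.0185],"dr":[0,-24,0],"hand":-1},{"linear":[0.27,-0.018,-0.02],"dr":[0,-26,0],"hand":-1}]'
python3 -c "
from h import *
go(.5505,-.2845,.17,np.radians(63.4))"
```

```text
t: 34.02
eef_pos: [0.5133, 0.062, 0.1681]
tool_rot: [-0.629, 0.632, -0.321, 0.319]
contact_force: [0.5, -0.7, -1.9]
gripper_width: 0.188
lin mm [ 301.6   -1.5 -174.6] dr [  0.2 -27.2  -0.1] alt [  0.2 152.8   0.3]
```

```bash
python3 -m crank '[{"linear":[0.015,0,-0.009],"dr":[0,-1.5,0],"hand":-1},{"linear":[0.045,0,-0.026],"dr":[0,-4,0],"hand":-1},{"linear":[0.075,0,-0.043],"dr":[0,-7,0],"hand":-1},{"linear":[0.105,0,-0.061],"dr":[0,-10,0],"hand":-1},{"linear":[0.138,0,-0.08],"dr":[0,-13,0],"hand":-1},{"linear":[0.17,0,-0.099],"dr":[0,-16,0],"hand":-1},{"linear":[0.202,0,-0.117],"dr":[0,-19,0],"hand":-1},{"linear":[0.232,0,-0.134],"dr":[0,-22,0],"hand":-1},{"linear":[0.26,0,-0.15],"dr":[0,-25,0],"hand":-1},{"linear":[0.28,0,-0.162],"dr":[0,-26.5,0],"hand":-1}]'
python3 -m crank '[{"linear":[0,0,0],"dr":[0,0,0],"hand":-1},{"linear":[0,0,0],"dr":[0,0,0],"hand":-1},{"linear":[0,0,0],"dr":[0,0,0],"hand":-1}]'
python3 - <<'E'
from h import *
for i in range(3): go(.5500,-.2855,.08,np.radians(63.4)); bot.read_camera("top")
E
```

```text
t: 34.85
eef_pos: [0.5475, -0.2594, 0.1676]
tool_rot: [-0.687, 0.687, -0.168, 0.166]
contact_force: [0.1, 0.4, -1.8]
gripper_width: 0.185
t: 35.1
eef_pos: [0.5483, -0.2545, 0.1687]
tool_rot: [0.688, -0.687, 0.168, -0.166]
contact_force: [0.5, 0.7, -2.1]
gripper_width: 0.192
lin mm [ 16.   88.6 -26.9] dr [-0.  -0.7 -0.2] alt [ 3.000e-01  1.793e+02 -1.000e-01]
lin mm [ 15.9  89.2 -27.5] dr [-0.  -0.6 -0.1] alt [ 2.000e-01  1.794e+02 -1.000e-01]
lin mm [ 15.7  89.6 -27.7] dr [-0.  -0.6 -0.1] alt [ 1.000e-01  1.794e+02 -0.000e+00]
```

```bash
python3 -m crank '[{"linear":[0.005,0.01,-0.008],"dr":[0,-0.2,0],"hand":-1},{"linear":[0.012,0.03,-0.02],"dr":[0,-0.6,0],"hand":-1},{"linear":[0.0155,0.055,-0.0275],"dr":[0,-0.6,0],"hand":-1},{"linear":[0.0155,0.075,-0.0275],"dr":[0,-0.6,0],"hand":-1},{"linear":[0.0155,0.086,-0.0275],"dr":[0,-0.6,0],"hand":-1},{"linear":[0.0155,0.089,-0.0275],"dr":[0,-0.6,0],"hand":-1},{"linear":[0.0155,0.089,-0.0275],"dr":[0,-0.6,0],"hand":-1},{"linear":[0.0155,0.089,-0.0275],"dr":[0,-0.6,0],"hand":-1}]'
python3 - <<'E'
from h import *
bot.read_camera("top");bot.read_camera("scene")
for i in range(2): go(.5500,-.2855,.0645,np.radians(63.4)); bot.read_camera("wrist")
e,_=tool()
for c in ("top","scene"):
    L=bot.cut_out(c,"lid")
    if not L: print(c,"none");continue
    m=L[0]["pixels"];ys,xs=np.where(m);print(c,L[0]["score"],m.sum(),xs.min(),xs.max(),ys.min(),ys.max())
    pts=proj(cam(c),corners("lid",[.5505,-.2845,1.107],e[2]-.012));print(" expect",pts.min(0).round(1),pts.max(0).round(1), cv2.contourArea(cv2.convexHull(pts.astype(np.float32))))
    q,f=fit("lid",[(cam(c),m)],[e[0],e[1],1.107],e[2]-.012);print(" fit",q.round(4),np.degrees(q[2]).round(1),round(f,3))
E
```

```text
t: 35.92
eef_pos: [0.5512, -0.2866, 0.0823]
tool_rot: [0.688, -0.688, 0.162, -0.163]
contact_force: [-0.4, -0.3, -1.4]
gripper_width: 0.19
lin mm [-2.  18.3  0.7] dr [-0.  -0.1  0.1] alt [ -0.2 179.9  -0. ]
lin mm [-1.9 18.2  0.8] dr [-0.  -0.1  0.1] alt [ -0.2 179.9  -0. ]
top 0.66 4968 436 523 217 332
 expect [433.5 215.3] [544.  333.5] 7405.500120755518
 fit [ 0.5509 -0.2859  1.1045] 63.3 0.537
scene 0.8 3072 134 232 199 251
 expect [134.5 194.7] [233.7 251.8] 3572.0618731386494
 fit [ 0.5505 -0.2881  1.0931] 62.6 0.224
```

```bash
python3 -m crank '[{"linear":[-0.001,0.004,0.0007],"dr":[0,0,0],"hand":-1},{"linear":[-0.0015,0.009,0.0007],"dr":[0,0,0],"hand":-1},{"linear":[-0.0015,0.012,0.0007],"dr":[0,0,0],"hand":-1},{"linear":[-0.0015,0.014,0.0007],"dr":[0,0,0],"hand":-1},{"linear":[-0.0015,0.014,0.0007],"dr":[0,0,0],"hand":-1},{"linear":[-0.0015,0.014,0.0007],"dr":[0,0,0],"hand":-1}]'
python3 -c "
from h import *
go(.5500,-.2855,.0645,np.radians(63.4))"
python3 -m crank '[{"linear":[0,0.001,0],"dr":[0,0,0],"hand":-1},{"linear":[0,0.001,0],"dr":[0,0,0],"hand":-1},{"linear":[0,0.001,0],"dr":[0,0,0],"hand":-1}]'
python3 -m crank '[{"linear":[0,0.001,0],"dr":[0,0,0],"hand":-1},{"linear":[0,0.001,0],"dr":[0,0,0],"hand":-1},{"linear":[0,0.001,0],"dr":[0,0,0],"hand":-1}]'
```

```text
t: 36.72
eef_pos: [0.5492, -0.2858, 0.067]
tool_rot: [0.688, -0.688, 0.163, -0.163]
contact_force: [-0.0, 0.2, -2.7]
gripper_width: 0.192
lin mm [0.6 2.5 0.6] dr [-0.  -0.1 -0. ] alt [  0.  179.9  -0. ]
t: 36.97
eef_pos: [0.5494, -0.2859, 0.0664]
tool_rot: [-0.688, 0.688, -0.163, 0.163]
contact_force: [-0.6, 0.7, -2.6]
gripper_width: 0.189
t: 37.22
eef_pos: [0.5493, -0.2859, 0.0653]
tool_rot: [-0.688, 0.688, -0.163, 0.163]
contact_force: [0.1, 0.6, -2.8]
gripper_width: 0.194
```

```bash
python3 -m crank '[{"linear":[0,0.001,0],"dr":[0,0,0],"hand":-1},{"linear":[0,0.001,0],"dr":[0,0,0],"hand":-1},{"linear":[0,0.001,0],"dr":[0,0,0],"hand":-1}]'
python3 -m crank '[{"linear":[0,0.0005,0],"dr":[0,0,0],"hand":-1},{"linear":[0,0.0005,0],"dr":[0,0,0],"hand":-1},{"linear":[0,0.0005,0],"dr":[0,0,0],"hand":-1}]'
```

```text
t: 37.47
eef_pos: [0.5494, -0.2858, 0.0648]
tool_rot: [-0.688, 0.688, -0.163, 0.163]
contact_force: [-1.6, -0.3, 4.7]
gripper_width: 0.186
t: 37.72
eef_pos: [0.5494, -0.2859, 0.0648]
tool_rot: [-0.688, 0.688, -0.163, 0.163]
contact_force: [-3.9, 1.0, 8.4]
gripper_width: 0.189
```

Contact at the expected height. Release, rise and retreat for the check.

```bash
python3 -m crank '[{"linear":[0,0,0],"dr":[0,0,0],"hand":-0.5},{"linear":[0,0,0],"dr":[0,0,0],"hand":-0.3},{"linear":[0,0,0],"dr":[0,0,0],"hand":0},{"linear":[0,0,0],"dr":[0,0,0],"hand":0},{"linear":[0,-0.015,0],"dr":[0,0,0],"hand":0},{"linear":[0,-0.045,0],"dr":[0,0,0],"hand":0},{"linear":[0,-0.085,0],"dr":[0,0,0],"hand":0},{"linear":[0,-0.12,0],"dr":[0,0,0],"hand":0},{"linear":[0,-0.15,0],"dr":[0,0,0],"hand":0},{"linear":[0,-0.165,0],"dr":[0,0,0],"hand":0}]'
python3 -m crank '[{"linear":[-0.03,0,0],"dr":[0,0,0],"hand":0},{"linear":[-0.07,0,0],"dr":[0,0,0],"hand":0},{"linear":[-0.11,0,0.01],"dr":[0,0,0],"hand":0},{"linear":[-0.13,0,0.05],"dr":[0,0,0],"hand":0},{"linear":[-0.14,0,0.09],"dr":[0,0,0],"hand":0},{"linear":[-0.14,0,0.13],"dr":[0,0,0],"hand":0},{"linear":[-0.14,0,0.17],"dr":[0,0,0],"hand":0},{"linear":[-0.14,0,0.21],"dr":[0,0,0],"hand":0},{"linear":[-0.14,0,0.23],"dr":[0,0,0],"hand":0},{"linear":[-0.14,0,0.23],"dr":[0,0,0],"hand":0}]'
python3 - <<'E'
from h import *
b=[.5505,-.2845,1.107]
for c in ("wrist","top","scene"):
    C=cam(c);im=bot.read_camera(c)
    if c=="top": cv2.imwrite("pics/top_end.png",im)
    m,s=mask(c,"lid")
    if m is None: print(c,"none");continue
    ys,xs=np.where(m);q,f=fit("lid",[(C,m)],b,.052)
    print(c,round(s,2),m.sum(),xs.min(),xs.max(),ys.min(),ys.max(),q.round(4),np.degrees(q[2]).round(1),round(f,3),"own",Rn.from_euler('z',-b[2]).apply([q[0]-b[0],q[1]-b[1],0]).round(4))
    for z in (.045,.052,.059): print("  z",z,round(fit("lid",[(C,m)],q,z)[1],4))
    for n in ("box","steel_block","doming_block","rubber_block","file","lighter","jar"): print("  ",n,[(round(d["score"],2),np.round(d["extent"]).tolist()) for d in bot.search_frame(c,n)[:1]])
E
```

```text
t: 38.55
eef_pos: [0.5512, -0.2855, 0.2343]
tool_rot: [-0.688, 0.688, -0.161, 0.165]
contact_force: [0.5, 0.4, 0.2]
gripper_width: 0.499
t: 39.38
eef_pos: [0.5287, -0.0113, 0.2298]
tool_rot: [0.69, -0.687, 0.16, -0.161]
contact_force: [0.3, 0.4, 0.1]
gripper_width: 0.503
wrist 0.7 20067 0 142 269 442 [ 0.547  -0.288   1.0569] 60.6 0.223 own [-0.0047  0.0016  0.    ]
  z 0.045 0.2146
  z 0.052 0.2233
  z 0.059 0.2178
   box [(0.9, [0.0, 251.0, 166.0, 373.0])]
   steel_block []
   doming_block [(0.73, [1.0, 255.0, 167.0, 371.0])]
   rubber_block []
   file [(0.86, [454.0, 448.0, 468.0, 479.0])]
   lighter []
   jar [(0.88, [605.0, 277.0, 640.0, 343.0])]
top 0.91 6931 435 538 219 332 [ 0.5497 -0.2855  1.0995] 63.0 0.061 own [-0.0012  0.0002  0.    ]
  z 0.045 0.0471
  z 0.052 0.0612
  z 0.059 0.0756
   box [(0.66, [449.0, 230.0, 463.0, 263.0])]
   steel_block []
   doming_block []
   rubber_block []
   file [(0.8, [342.0, 106.0, 350.0, 208.0])]
   lighter [(0.98, [443.0, 157.0, 476.0, 191.0])]
   jar [(0.95, [213.0, 160.0, 245.0, 189.0])]
scene 0.72 3470 136 232 202 258 [ 0.5463 -0.2864  1.0929] 62.6 0.069 own [-0.0036  0.0029  0.    ]
  z 0.045 0.0498
  z 0.052 0.0692
  z 0.059 0.0907
   box [(0.69, [141.0, 220.0, 230.0, 278.0])]
   steel_block []
   doming_block []
   rubber_block [(0.68, [134.0, 205.0, 233.0, 257.0])]
   file [(0.89, [326.0, 268.0, 363.0, 345.0])]
   lighter [(0.59, [197.0, 299.0, 238.0, 326.0])]
   jar [(0.94, [430.0, 243.0, 457.0, 284.0])]
```

```bash
python3 -c "
from station import bot
print(bot.get_obs()['t'],bot.hand_in())"
```

```text
the job is handed in; nothing more can be done
40.7333 None
```

The box is packed in the order you asked and handed in at 40.7 s. No verdict came back.

**Placing:** Each piece was lowered until light contact. Most touched at 6–9 N. The doming block briefly reached 19 N because of one extra 1 mm step, so I backed off before releasing it.

**Blocks:**
- The rubber lies flat and central in the wide compartment, within 1 mm of its centre.
- The steel sits on the rubber, within about 1–2 mm of its centre.
- The doming block stands upright in the narrow compartment.

**Lid:**
- **Height:** it touched down with its underside at 52 mm, which is rim height.
- **Top camera:** it shows the lid within 1 mm and 0.3° of the box.
- **Scene camera:** it is looser, about 2 mm and 2–3° off.
- **Wrist camera:** its last fit was poor (about 5 mm, 3°) because the lid was cut off at the picture edge, so I gave it no weight.
- **Not checked by eye:** I had used all 16 viewable pictures, so the final lid check rests on these numbers alone. The two fixed cameras fitted slightly better at a height a little below 52 mm, which I put down to the masks being slightly small.

**Bystanders:** The file, lighter and jar are within a few pixels of where they started.

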